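Snug up the feed mill's hold-down nut with the adjustable wrench

ROBOT

A 6-joint arm with a two-finger parallel gripper is mounted at the origin on the work surface. World frame = base frame: x ahead of the robot, y to its left, z up, the work surface at z = 0. Lengths are in m, angles in rad, forces in N, time in s.
With the tool pointing down it reaches from about 0.35 to 0.925 m from the base axis. Payload 6.4 kg.
Tool frame: the origin (TCP) lies at the very end of the fingers, on their centre line; the grasp point (between the pads) lies 19 mm behind it; z points along the fingers, y is the line along which they close (so a half turn about z gives the same grasp; the last joint's range is limited). The gripper opens to 85 mm and grips with 20 to 120 N. Pads are 22 mm wide; open, the fingers measure 114 mm over their backs; the gripper's body (76 mm by 85 mm) begins 54 mm behind the grasp point. The pads swing forward as they close: fully open they stand 13 mm farther back than shut.
Start: joints at [0.951, 0.245, 1.558, -0, 1.339, -0.174], TCP at [0.28, 0.586, 0.231] pointing down, gripper open.
Joint ranges: [-3.13, 3.13], [-1.02, 2.26], [0.13, 2.54], [-0.95, 4.09], [0.21, 2.88], [-2.74, 2.74]. Speed limits (rad/s): [2.57, 2.57, 3.14, 3.14, 3.14, 3.14].

INTERFACE

Orientations are given as a unit quaternion [x, y, z, w].
In Python, from rig import bot, imaging, ticket gives the robot as it stands.
- The arm moves only by the tool move_arm, never from a script. Its argument "increments" is one flat list of numbers, 6 for each row, row after row: the shift along the tool's x, y, z in mm, then the turn, a rotation vector about the tool's x, y, z in rad. In form: [tx, ty, tz, ax, ay, az, tx, ty, tz, ax, ay, az, ...]. A call has 1 to 5 rows; each row shifts and turns the commanded pose from where the row before left it, along the tool's axes as they then stand; what a row does not reach is not made up. A row lasts 1/8 s, in which the tool goes at most 62.5 mm and 10.7 degrees, less where a joint would pass 70% of its speed; a pose out of reach is approached as far as the arm can. A call is refused whole if a number of a shift passes 62.5 or a number of a turn 0.188, either way. A call with a gripper value outside its range is refused whole. "hand" is the opening, from 0 (shut) to 1 (fully open), set as the call begins (left out, the last holds). The fingers move at their own pace and stop on an object; "newtons" is the grip in N (left out, the last holds). Time passes only in rows, so rows that do not move let the fingers close. It gives the time, the measured TCP pose, the force, the opening and the grip force at its end, in the units of the state.
- bot.get_obs(): the state, without advancing time (a new reading comes with each control period).
- imaging.read_camera(name): name is "scene" or "top" or "wrist"; returns a dict with "image" (420x560x3 uint8, red, green, blue), "K" (3x3 intrinsics, pixels), "T" (4x4, takes a point from camera to world coordinates). Camera axes: x right, y up, looking along -z (the intrinsics and any distortion apply to the point x, -y, -z); pixel columns grow to the right and rows downward; lengths in m; the calibration is good to about 2 mm. The wrist camera is an equidistant fisheye: a pixel r from the principal point sees the ray r / f radians off the axis. A picture is of the moment at which its call begins. There is no depth.
- ticket.job_done(): hands the job in; it is judged then, once.
The state is a dict: "t": time; "joints": joint angles; "qvel": joint speeds; "effort": joint torques, N m; "tool_pos": TCP position; "eef_rot": TCP orientation; "force": force on the tool from outside, world axes, zero at the start; "wrist_torque": the same for the moment, N m; "grip_width": opening from 0.0 (shut) to 1.0 (fully open); "finger_force": force on a finger pad.
Only numpy, scipy, OpenCV 4.12 (cv2) and the standard library are available. Lean on these libraries where they do the work, as an engineer would, in place of code of your own. Each camera call takes 0.05 s, during which the arm holds its last target. There are 200 camera calls.

TASK

The front hold-down nut of the feed mill has worked loose, and the adjustable wrench lies around it with its jaws too wide. Roll the wrench's worm until the jaws just fit the nut's flats, then swing the wrench clockwise (seen from above) by its handle until the nut comes up tight against its stop. Work the nut only through the wrench, leave the wrench lying snugly on it, and don't disturb the egg bowl or the feed scoop.

Things in the scene. Friction and masses are not known exactly. Their poses are not given: they have to be found in the camera images.
- mill: hand-cranked feed mill, fixed. Origin: axis of its front stud (which carries the loose nut) at bench level. Its flat steel base, 4 mm thick, starts as a 48 mm wide lug with a round end (radius 24 mm about the origin) and runs along its own +y to the column, 190 mm from the origin. Column, hopper (160 mm wide, top 400 mm up) and crank all stay more than 105 mm in +y from the origin
- nut_top (a point): centre of the top of the loose yellow-plated hexagon nut, 24 mm across flats, 13 mm high, standing on the lug: its top is 17 mm above the bench. The steel stud sticks up 5 mm more
- nut (a joint): turn of the nut in rad, growing clockwise seen from above; it is stiff (0.3 N m, so 2 to 3 N at the grip) and stays where it is left. It starts between 0.02 and 0.22 and is tight at a hard stop at 0.95
- wrench: loose adjustable wrench, 200 mm long, 0.39 kg, lying flat with its jaws around the nut. Origin: underside of the head, 12 mm from the fixed jaw's face, where the middle of the nut comes when the jaws fit. x: the way the jaws open; y: towards the fixed jaw; z up. Head 13 mm thick, underside 4 mm above the bench. The handle leaves the origin along (-0.924, -0.383) in x, y (see grip)
- jaw (a joint): opening between the two jaws in m; starts at 29 to 33 mm; the nut measures 24 mm over its flats. The worm moves it: about 0.94 mm for each 10 mm of stroke drawn over the worm. It stays where it is left, and the movable jaw must not be shoved along directly
- worm_top (a point): highest point of the wrench's knurled worm, mid-length (wrench x -0.037, y -0.008), 19 mm above the bench. The worm is a roller 17 mm in diameter, 20 mm long, axis along the wrench's y; its top is 2 mm proud of the head, so a fingertip pressed on it with 10 to 20 N and drawn along the wrench's x rolls it (friction 0.04 N m). Drawing towards the jaws (+x) closes them, the other way opens them
- grip (a point): middle of the wrench's blue cushion grip, 140 mm from the wrench's origin, 10.5 mm above the bench. The grip is 28 mm wide, 78 mm long (100 to 178 mm from the origin) and 21 mm thick, its underside on the bench; the bare shank before it is 27 mm wide, its top 16 mm above the bench
- jaw_centre (a point): point of the wrench 12 mm from the face of the fixed jaw, at half the head's height, where the middle of the nut comes when the jaws fit
- bowl: empty red ceramic egg bowl, 150 mm wide, 65 high; origin under its centre; bystander
- feed_scoop: stainless feed scoop, 250 mm long with its handle, 105 wide, 80 high; origin under the trough's centre, handle to its -x; bystander
- worm (a joint): turn of the worm in rad; grows as its top rolls towards the jaws. Jaw opening = 31 mm - 0.8 mm per rad, so it comes up against the nut at about 7 to 10 rad and will roll no farther
Mind the look-alikes: they are no part of the job. Leave any red or turquoise look-alike of the wrench alone.

How it is judged:
By the outcome, as a careful person would: the job done as asked, in the order asked, and still so for the second after the job is handed in, with the robot touching nothing.
It also fails if it takes over 70 s, if anything falls off the work surface, if the arm or the gripper's body presses on something with over 40 N, if the wrist force passes 120 N, or if a joint passes its speed limit or range.

## Working session

There is one attempt and no reset: what is moved stays moved. The work goes in short steps, Python scripts to look and compute and a tool call to move; the robot and the scene stay as the last step left them, time stands still between calls to the robot, and variables do not carry over. Pictures are saved under pics/ and viewed, at most 10 in all, crops included, and the job is handed in when it is done.

Besides the shell and the picture viewer there is one more tool, called after "Call:" in YAML: its name, and indented under it one key for each argument. move_arm: Moves the arm, as the interface text tells. Its arguments: {"type":"object","properties":{"increments":{"type":"array"},"hand":{"type":"number"},"newtons":{"type":"number"}},"required":["increments"]}

```bash
mkdir -p pics; ls
python3 - <<'E'
from rig import bot,imaging
import cv2
for n in("scene","top"):
    r=imaging.read_camera(n);cv2.imwrite(f"pics/{n}0.png",r["image"][:,:,::-1]);print(n,r["K"],r["T"])
print(bot.get_obs())
E
```

```text
pics
scene [[447.51581366   0.         282.40694607]
 [  0.         447.51581366 211.3408754 ]
 [  0.           0.           1.        ]] [[ 0.85052818 -0.44251467  0.28422277  0.71469409]
 [ 0.52568963  0.73162348 -0.43402477 -0.6013757 ]
 [-0.01588173  0.51856326  0.85489175  0.9467284 ]
 [ 0.          0.          0.          1.        ]]
top [[517.24068875   0.         278.58383322]
 [  0.         517.24068875 211.68325823]
 [  0.           0.           1.        ]] [[-2.64190672e-02  9.90266423e-01 -1.36654470e-01  2.03156328e-01]
 [-9.99643471e-01 -2.66998543e-02 -2.21882395e-04 -1.30674330e-01]
 [-3.86837711e-03  1.36599886e-01  9.90618749e-01  1.47724256e+00]
 [ 0.00000000e+00  0.00000000e+00  0.00000000e+00  1.00000000e+00]]
{'t': 0.1, 'joints': array([ 9.50871949e-01,  2.45736263e-01,  1.55889020e+00, -3.56827234e-06,
        1.33870911e+00, -1.74088575e-01]), 'qvel': array([ 0.00053243, -0.00241115, -0.00241531, -0.00067001, -0.00019904,
        0.00103904]), 'effort': array([-7.03887836e-04, -4.30676651e+01, -3.27126431e+01, -2.03479635e-04,
        2.87880939e-03,  2.37546772e-05]), 'tool_pos': array([0.27998082, 0.58605377, 0.23029664]), 'eef_rot': array([ 2.21075777e-01,  9.75256244e-01, -8.04354879e-04, -3.35358752e-04]), 'force': array([0.75901369, 0.14013504, 0.46289929]), 'wrist_torque': array([0.02556394, 0.01916787, 0.00885007]), 'finger_force': 0.0, 'grip_width': 1.0024975688574251}
```

View pics/top0.png

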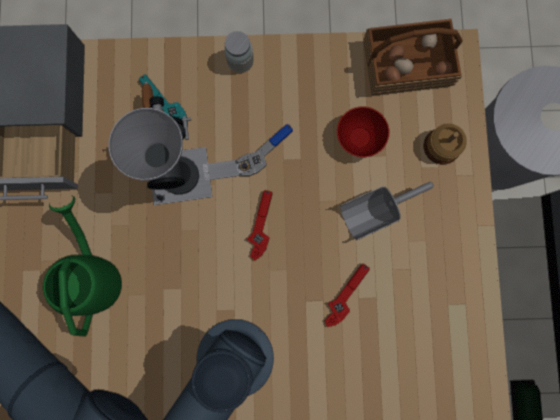

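View pics/scene0.png

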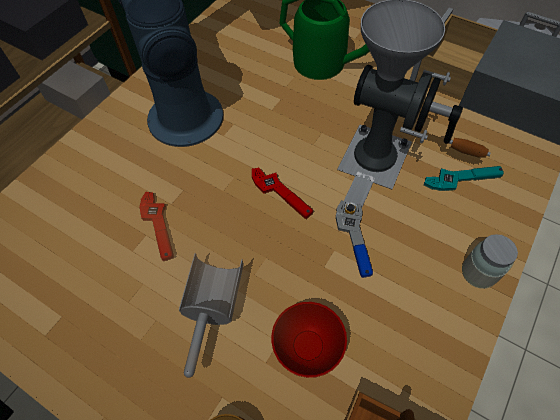

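The top view shows the mill's lug with the wrench head near (250,162) and its blue grip near (281,138). The bowl is at (363,132) and the scoop at (372,213). The red and turquoise wrenches are look-alikes.

```bash
cat > h.py <<'E'
import numpy as np,cv2
from rig import bot,imaging
from scipy.spatial.transform import Rotation as R
def ray(r,u,v,fish=False):
    K,T=r["K"],r["T"]; x=(u-K[0,2])/K[0,0]; y=(v-K[1,2])/K[1,1]
    if fish:
        a=np.hypot(x,y); s=np.sin(a)/a if a>1e-9 else 1; d=np.array([x*s,-y*s,-np.cos(a)])
    else: d=np.array([x,-y,-1])
    return T[:3,3],T[:3,:3]@d
def onplane(r,u,v,z,fish=False):
    o,d=ray(r,u,v,fish); return o+d*(z-o[2])/d[2]
def proj(r,p,fish=False):
    K,T=r["K"],r["T"]; c=T[:3,:3].T@(np.asarray(p)-T[:3,3]); x,y,z=c[0],-c[1],-c[2]
    if fish:
        n=np.hypot(x,y); a=np.arctan2(n,z)/n; return K[0,2]+K[0,0]*x*a,K[1,2]+K[1,1]*y*a
    return K[0,2]+K[0,0]*x/z,K[1,2]+K[1,1]*y/z
def blobs(im,lo,hi,amin=20):
    m=cv2.inRange(cv2.cvtColor(im,cv2.COLOR_RGB2HSV),lo,hi)
    n,l,s,c=cv2.connectedComponentsWithStats(m); 
    return m,l,[(i,s[i,4],c[i]) for i in range(1,n) if s[i,4]>=amin]
E
python3 - <<'E'
from h import *
for n in("scene","top"):
    r=imaging.read_camera(n);im=r["image"]
    m,l,b=blobs(im,(108,150,60),(125,255,255),30)
    for i,a,c in b:
        ys,xs=np.where(l==i); p=np.array([onplane(r,u,v,.016)[:2] for u,v in zip(xs,ys)])
        e=np.linalg.eigh(np.cov(p.T))[1][:,1]; print(n,"blue",a,c,p.mean(0),np.degrees(np.arctan2(e[1],e[0])))
    m,l,b=blobs(im,(15,110,90),(32,255,255),4)
    print([ (a,c,onplane(r,*c,.017)) for i,a,c in b if (n=="top" and abs(c[0]-250)<25 and abs(c[1]-160)<25) or (n=="scene" and abs(c[0]-350)<20 and abs(c[1]-210)<20)])
r=imaging.read_camera("top");c1=cv2.resize(r["image"][115:205,200:310],None,fx=5,fy=5,interpolation=2)
r=imaging.read_camera("wrist");print(r["K"],r["T"])
cv2.imwrite("pics/c1.png",c1[:,:,::-1]);cv2.imwrite("pics/w0.png",r["image"][:,:,::-1])
E
```

```text
scene blue 373 [362.6541555  259.82573727] [ 0.62922707 -0.14389644] 130.02268944507676
[(np.int32(8), array([347.625, 210.625]), array([ 0.53992539, -0.04573202,  0.017     ]))]
top blue 192 [280.328125   135.08854167] [ 0.62963062 -0.14138599] 130.90357304607613
[]
[[325.1922621    0.         282.8522013 ]
 [  0.         325.1922621  207.23077478]
 [  0.           0.           1.        ]] [[ 0.43114839 -0.86150264 -0.26818699  0.21236289]
 [ 0.90228007  0.41122829  0.12954524  0.61968835]
 [-0.0013175  -0.297833    0.95461708  0.37333856]
 [ 0.          0.          0.          1.        ]]
```

View pics/c1.png

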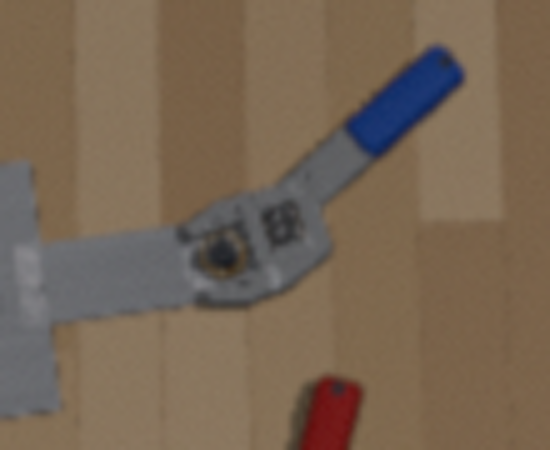

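The crop shows the nut and stud at about (222,252), the worm at about (282,225) and the blue grip from (362,140) to (450,60). That puts the grip at (0.629,-0.143), the handle heading at about -50°, the nut at about (0.54,-0.04) and the worm at about (0.558,-0.069). I'll raise the hand over everything, cross, then descend while turning.

Call:
move_arm:
  increments: [0,0,-50,0,0,0,0,0,-50,0,0,0,0,0,-50,0,0,0,0,0,-50,0,0,0,0,0,-30,0,0,0]
  hand: 0
  newtons: 40

```text
t: 0.92
tool_pos: [0.2804, 0.5867, 0.4649]
eef_rot: [0.221, 0.975, 0.002, 0.001]
force: [1.1, 0.2, -0.1]
grip_width: 0.001
finger_force: 0.0
```

Call:
move_arm:
  increments: [-38,-33,0,0,0,0,-38,-33,0,0,0,0,-38,-33,0,0,0,0,-38,-33,0,0,0,0,-38,-33,0,0,0,0]

```text
t: 1.55
tool_pos: [0.3809, 0.3542, 0.4613]
eef_rot: [0.221, 0.975, 0.0, 0.0]
force: [0.2, -0.2, 0.8]
grip_width: 0.001
finger_force: 0.0
```

Call:
move_arm:
  increments: [-38,-33,0,0,0,0,-38,-33,0,0,0,0,-38,-33,0,0,0,0,-38,-33,0,0,0,0,-38,-33,0,0,0,0]

```text
t: 2.17
tool_pos: [0.4812, 0.1233, 0.4614]
eef_rot: [0.221, 0.975, 0.0, 0.0]
force: [0.4, 0.8, 0.2]
grip_width: -0.003
finger_force: 0.0
```

Call:
move_arm:
  increments: [-38,-33,0,0,0,0,-38,-33,0,0,0,0,-38,-33,0,0,0,0,-38,-33,0,0,0,0,0,0,0,0,0,0]

```text
t: 2.8
tool_pos: [0.5616, -0.0625, 0.46]
eef_rot: [0.223, 0.975, -0.0, -0.001]
force: [-0.7, -0.0, 0.6]
grip_width: -0.0
finger_force: 0.0
```

Call:
move_arm:
  increments: [0,0,55,0,0,-0.15,0,0,55,0,0,-0.15,0,0,55,0,0,-0.15,0,0,55,0,0,-0.15,0,0,50,0,0,-0.16]

```text
t: 3.42
tool_pos: [0.5605, -0.0586, 0.1897]
eef_rot: [-0.16, 0.987, 0.0, -0.0]
force: [0.4, 0.1, -0.5]
grip_width: 0.001
finger_force: 0.0
```

Call:
move_arm:
  increments: [0,0,40,0,0,0,0,0,0,0,0,0]

```text
t: 3.68
tool_pos: [0.5585, -0.0582, 0.1481]
eef_rot: [-0.157, 0.988, 0.002, -0.003]
force: [-0.0, 0.1, 0.3]
grip_width: -0.003
finger_force: 0.0
```

Run:
```python
from h import *
r=imaging.read_camera("wrist");im=r["image"];np.savez("w1.npz",**r)
print(bot.get_obs()["tool_pos"],bot.get_obs()["joints"])
m,l,b=blobs(im,(108,120,40),(125,255,255),100)
for i,a,c in b:
    ys,xs=np.where(l==i); p=np.array([onplane(r,u,v,.016,True)[:2] for u,v in zip(xs,ys)])
    e=np.linalg.eigh(np.cov(p.T))[1][:,1]; print("blue",a,c,p.mean(0),np.degrees(np.arctan2(e[1],e[0])))
u,v=map(int,proj(r,[.548,-.055,.017],True));print(u,v)
x0,y0=max(u-90,0),max(v-70,0);print(x0,y0)
cv2.imwrite("pics/w1.png",cv2.resize(im[y0:y0+140,x0:x0+180],None,fx=4,fy=4,interpolation=2)[:,:,::-1])
```

```text
[ 0.56048902 -0.05891223  0.15103808] [-3.05934216e-01  1.32936705e-01  1.84164403e+00  1.44076092e-04
  1.16891333e+00 -2.19168892e+00]
blue 660 [177.53030303 234.42272727] [ 0.62419175 -0.14122643] 129.30538399003072
289 186
199 116
```

View pics/w1.png

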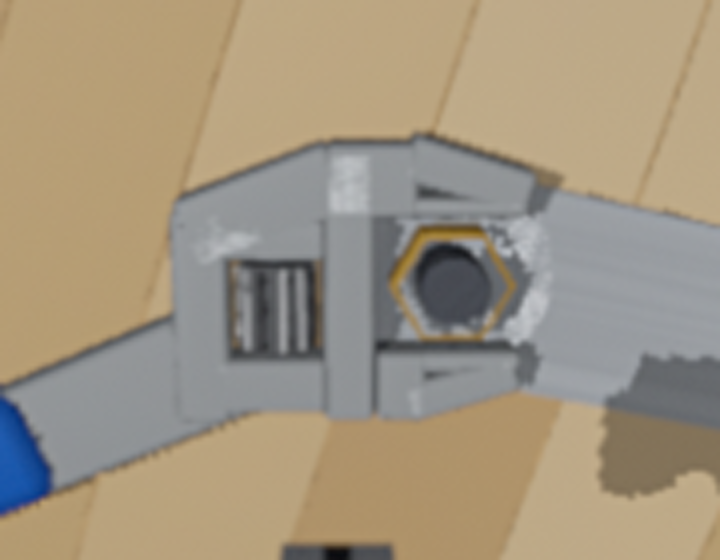

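The wrist view shows the worm at crop (278,309), which is full pixel (268.5,193). The stud is at (453,283), the nut flats are nearly parallel to the jaws, and the jaws open to the right with a gap still showing.

Run:
```python
from h import *
r=np.load("w1.npz")
f=lambda a,b,z:onplane(r,199+a/4,116+b/4,z,True)
print("worm",f(278,309,.019),"stud",f(453,283,.022),"nut",f(453,283,.017))
for a,b in (((415,215),(530,214)),((385,347),(515,347)),((230,262),(320,262)),((235,357),(320,357))):
    p,q=f(*a,.017),f(*b,.017); print(p,q,np.degrees(np.arctan2(*(q-p)[[1,0]])))
o=bot.get_obs();M=R.from_quat(o["eef_rot"]).as_matrix();print(o["tool_pos"],M, M.T@(f(278,309,.019)-o["tool_pos"])*1e3)
```

```text
worm [ 0.55843657 -0.07050121  0.019     ] stud [ 0.54065585 -0.03689496  0.022     ] nut [ 0.54163454 -0.0360658   0.017     ]
[ 0.53003391 -0.04877915  0.017     ] [ 0.52193834 -0.02524967  0.017     ] 108.98632577918848
[ 0.55992516 -0.04550584  0.017     ] [ 0.55101142 -0.01812829  0.017     ] 108.03450516841063
[ 0.55213034 -0.08344231  0.017     ] [ 0.54616774 -0.06493536  0.017     ] 107.8579949547818
[ 0.57229286 -0.0761923   0.017     ] [ 0.56651288 -0.0583754   0.017     ] 107.97358383740644
[ 0.56048902 -0.05891223  0.15103808] [[-9.50825466e-01 -3.09722117e-01 -1.77318342e-03]
 [-3.09723706e-01  9.50826344e-01  6.99114395e-04]
 [ 1.46945832e-03  1.21393271e-03 -9.99998184e-01]] [  5.34687261 -10.54371143 132.03337702]
```

Call:
move_arm:
  increments: [5,-20,50,0,0,0,0,0,50,0,0,0,0,0,20,0,0,0,0,0,4,0,0,0,0,0,0,0,0,0]

```text
t: 4.35
tool_pos: [0.5643, -0.0806, 0.0296]
eef_rot: [-0.157, 0.988, -0.001, 0.002]
force: [-0.1, -0.6, 0.0]
grip_width: 0.001
finger_force: 0.0
```

Call:
move_arm:
  increments: [0,0,2,0,0,0,0,0,2,0,0,0,0,0,2,0,0,0,0,0,0,0,0,0]

```text
t: 4.85
tool_pos: [0.5623, -0.0802, 0.0211]
eef_rot: [-0.156, 0.988, 0.0, -0.0]
force: [-0.6, 0.2, 0.2]
grip_width: -0.002
finger_force: 0.0
```

Run:
```python
from h import *
print(bot.get_obs()["force"])
r=imaging.read_camera("wrist");im=r["image"]
cv2.imwrite("pics/w2.png",cv2.resize(im[90:270,180:400],None,fx=3.3,fy=3.3,interpolation=2)[:,:,::-1])
```

```text
[-0.58750377  0.19099702  0.24746042]
```

View pics/w2.png

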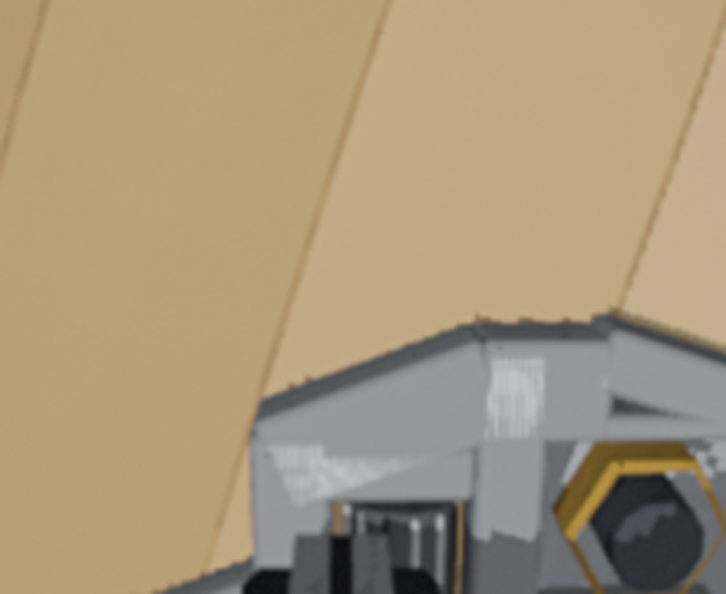

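The shut fingertips are only about 14 mm across in the closing direction (crop x 295–390, against a 20 mm worm window). The pads' 22 mm width gives a longer stroke, so I'll turn 90° to put tool x along the wrench's +x.

Call:
move_arm:
  increments: [0,0,-8,0,0,0.17,0,0,0,0,0,0.175,0,0,0,0,0,0.175,0,0,0,0,0,0.175,0,0,0,0,0,0.175]

```text
t: 5.52
tool_pos: [0.5625, -0.0804, 0.0293]
eef_rot: [0.277, 0.961, 0.0, 0.0]
force: [-0.3, -0.0, -0.3]
grip_width: 0.001
finger_force: 0.0
```

Call:
move_arm:
  increments: [0,0,0,0,0,0.175,0,0,0,0,0,0.175,0,0,0,0,0,0.175,0,0,0,0,0,0.176,0,0,6,0,0,0]

```text
t: 6.15
tool_pos: [0.563, -0.0805, 0.0236]
eef_rot: [0.587, 0.81, 0.0, 0.001]
force: [-0.2, -0.3, -0.4]
grip_width: -0.0
finger_force: 0.0
```

Call:
move_arm:
  increments: [0,0,3,0,0,0,0,0,2,0,0,0,0,0,0,0,0,0]

```text
t: 6.52
tool_pos: [0.5623, -0.0802, 0.0186]
eef_rot: [0.587, 0.809, -0.0, -0.001]
force: [-3.2, 1.4, 5.3]
grip_width: 0.002
finger_force: 2.4
```

Call:
move_arm:
  increments: [0,0,1,0,0,0,0,0,0,0,0,0]

```text
t: 6.78
tool_pos: [0.5624, -0.0804, 0.0183]
eef_rot: [0.587, 0.809, -0.0, -0.001]
force: [-5.0, 0.5, 9.6]
grip_width: 0.0
finger_force: 4.7
```

Call:
move_arm:
  increments: [4,0,0,0,0,0,4,0,0,0,0,0]

```text
t: 7.02
tool_pos: [0.5618, -0.0743, 0.0189]
eef_rot: [0.587, 0.809, -0.0, 0.003]
force: [-0.2, -5.8, 6.7]
grip_width: 0.003
finger_force: 3.3
```

Call:
move_arm:
  increments: [0,0,2,0,0,0,4,0,0,0,0,0,4,0,0,0,0,0,4,0,0,0,0,0]

```text
t: 7.52
tool_pos: [0.5587, -0.0638, 0.0186]
eef_rot: [0.587, 0.81, -0.001, 0.003]
force: [-5.4, -8.0, 17.2]
grip_width: 0.002
finger_force: 8.4
```

Run:
```python
from h import *
print(bot.get_obs()["force"],bot.get_obs()["tool_pos"])
r=imaging.read_camera("wrist");im=r["image"]
cv2.imwrite("pics/w3.png",cv2.resize(im[90:330,120:440],None,fx=2.4,fy=2.4,interpolation=2)[:,:,::-1])
```

```text
[-5.37794658 -8.0172609  17.19401786] [ 0.55873752 -0.06379722  0.01860269]
```

View pics/w3.png

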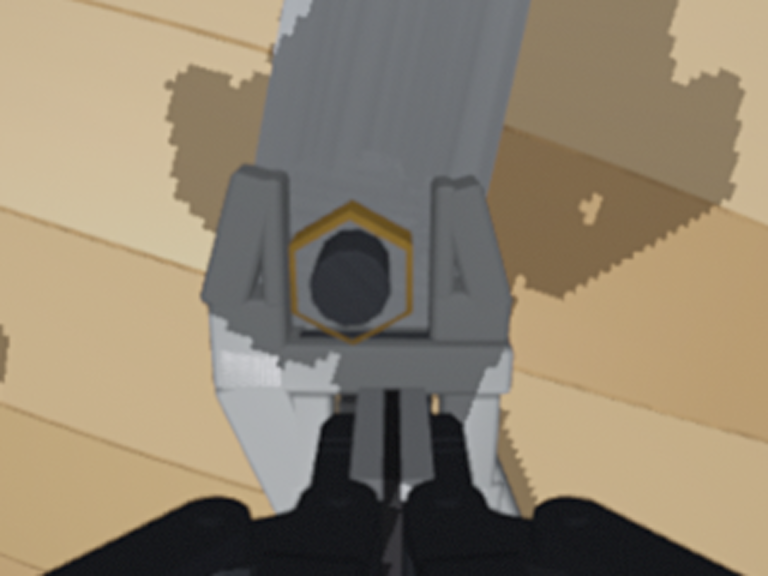

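The view shows the nut between 290 and 411 px, the left jaw face at 288 and the right (movable) face at 433. About 4.4 mm of gap is left, so the rolling works. I'll make two more strokes.

Call:
move_arm:
  increments: [2,0,0,0,0,0,0,0,-8,0,0,0,-20,0,0,0,0,0,0,0,8,0,0,0,0,0,0,0,0,0]

```text
t: 8.2
tool_pos: [0.5635, -0.0803, 0.017]
eef_rot: [0.588, 0.809, -0.0, 0.001]
force: [-4.0, -3.4, 13.6]
grip_width: 0.001
finger_force: 7.5
```

Call:
move_arm:
  increments: [4,0,0,0,0,0,4,0,0,0,0,0,4,0,0,0,0,0,4,0,0,0,0,0,4,0,0,0,0,0]

```text
t: 8.82
tool_pos: [0.5585, -0.0626, 0.0185]
eef_rot: [0.588, 0.809, -0.001, 0.003]
force: [-5.2, -9.1, 20.3]
grip_width: 0.001
finger_force: 10.3
```

```bash
cat > gap.py <<'E'
from h import *
import sys
r=imaging.read_camera("wrist");im=r["image"]
print(bot.get_obs()["force"],bot.get_obs()["tool_pos"])
g=cv2.cvtColor(im,cv2.COLOR_RGB2GRAY).astype(int)
row=im[90+int(255/2.4)-2:90+int(255/2.4)+3,225:320].mean(0).astype(int)
print([tuple(x) for x in row[::1].tolist()][:0], " ".join(f"{225+i}:{a},{c-a}" for i,(a,b,c) in enumerate(row)))
if len(sys.argv)>1: cv2.imwrite(sys.argv[1],cv2.resize(im[90:330,120:440],None,fx=2.4,fy=2.4,interpolation=2)[:,:,::-1])
E
python3 gap.py pics/w4.png
```

```text
[-5.58890514 -7.23739082 21.58440231] [ 0.55832256 -0.06220446  0.0185002 ]
[] 225:101,5 226:98,5 227:92,5 228:86,5 229:88,5 230:95,5 231:100,5 232:102,4 233:101,6 234:101,5 235:97,5 236:92,5 237:83,5 238:73,5 239:81,-12 240:102,-48 241:118,-75 242:120,-65 243:118,-46 244:116,-32 245:115,-21 246:113,-12 247:112,-4 248:110,3 249:109,7 250:109,8 251:108,9 252:99,7 253:74,6 254:47,6 255:35,6 256:34,6 257:36,6 258:39,6 259:40,6 260:42,6 261:42,7 262:43,6 263:42,7 264:43,7 265:43,7 266:43,7 267:43,7 268:43,7 269:42,7 270:41,7 271:40,7 272:39,7 273:40,5 274:38,6 275:38,6 276:37,7 277:36,6 278:37,6 279:46,7 280:65,7 281:87,7 282:104,4 283:111,1 284:113,-5 285:115,-14 286:117,-22 287:120,-33 288:124,-55 289:127,-78 290:126,-79 291:121,-45 292:113,-8 293:107,6 294:95,6 295:79,5 296:80,5 297:90,5 298:97,5 299:100,5 300:101,5 301:101,5 302:101,5 303:96,5 304:90,4 305:90,4 306:95,4 307:100,5 308:101,5 309:101,5 310:101,5 311:101,5 312:101,5 313:102,4 314:102,5 315:102,5 316:102,5 317:102,5 318:102,5 319:102,5
```

Call:
move_arm:
  increments: [0,0,-8,0,0,0,-20,0,0,0,0,0,0,0,8,0,0,0,0,0,0,0,0,0]

```text
t: 9.38
tool_pos: [0.5632, -0.0805, 0.017]
eef_rot: [0.588, 0.809, -0.001, 0.001]
force: [-5.3, -4.1, 16.7]
grip_width: 0.0
finger_force: 8.5
```

Call:
move_arm:
  increments: [4,0,0,0,0,0,4,0,0,0,0,0,4,0,0,0,0,0,4,0,0,0,0,0,4,0,0,0,0,0]

```text
t: 10.0
tool_pos: [0.5583, -0.0628, 0.0185]
eef_rot: [0.588, 0.809, -0.001, 0.003]
force: [-6.8, -8.8, 22.3]
grip_width: -0.005
finger_force: 11.0
```

```bash
python3 gap.py pics/w5.png
```

```text
[-6.70242401 -7.48833574 23.26634117] [ 0.55822816 -0.06241061  0.01848384]
[] 225:101,5 226:99,4 227:94,4 228:87,4 229:85,4 230:93,4 231:99,6 232:101,5 233:101,5 234:101,5 235:99,5 236:94,5 237:86,5 238:75,6 239:74,0 240:95,-34 241:116,-72 242:121,-73 243:119,-52 244:116,-33 245:115,-20 246:113,-8 247:111,0 248:110,5 249:109,7 250:109,7 251:108,8 252:101,7 253:82,7 254:57,5 255:39,6 256:35,5 257:36,6 258:38,6 259:40,7 260:41,8 261:42,7 262:43,7 263:44,7 264:44,7 265:44,7 266:43,7 267:43,7 268:44,7 269:44,6 270:42,7 271:41,6 272:40,7 273:40,6 274:39,6 275:38,6 276:37,6 277:36,7 278:36,6 279:41,6 280:53,6 281:75,6 282:98,7 283:108,4 284:110,1 285:112,-5 286:114,-13 287:117,-25 288:121,-43 289:126,-67 290:128,-83 291:117,-65 292:96,-22 293:86,4 294:93,6 295:99,5 296:101,4 297:101,5 298:101,5 299:98,6 300:94,4 301:89,4 302:91,5 303:98,4 304:101,4 305:101,5 306:101,6 307:101,5 308:101,5 309:102,4 310:102,5 311:102,5 312:102,5 313:102,5 314:102,5 315:102,5 316:102,5 317:101,6 318:98,6 319:96,2
```

Call:
move_arm:
  increments: [0,0,-8,0,0,0,-20,0,0,0,0,0,0,0,8,0,0,0,0,0,0,0,0,0]

```text
t: 10.55
tool_pos: [0.5632, -0.0805, 0.017]
eef_rot: [0.588, 0.809, -0.001, 0.001]
force: [-5.4, -4.3, 17.2]
grip_width: 0.002
finger_force: 8.8
```

Call:
move_arm:
  increments: [4,0,0,0,0,0,4,0,0,0,0,0,4,0,0,0,0,0,2,0,0,0,0,0]

```text
t: 11.05
tool_pos: [0.5607, -0.0687, 0.0185]
eef_rot: [0.588, 0.809, -0.001, 0.004]
force: [-4.0, -9.1, 20.7]
grip_width: 0.001
finger_force: 10.3
```

```bash
python3 gap.py pics/w6.png | tr ' ' '\n' | grep -E "^(23[6-9]|24[0-2]|29|30)|\["
```

```text
[-5.31278269
[
[]
236:100,5
237:94,6
238:89,3
239:98,-26
240:114,-69
241:117,-61
242:113,-21
290:120,-73
291:102,-27
292:90,3
293:95,6
294:99,6
295:101,5
296:101,5
297:101,6
298:98,5
299:93,5
300:85,4
301:82,4
302:81,5
303:79,5
304:83,5
305:91,5
306:99,4
307:101,5
308:102,5
309:102,5
```

View pics/w6.png

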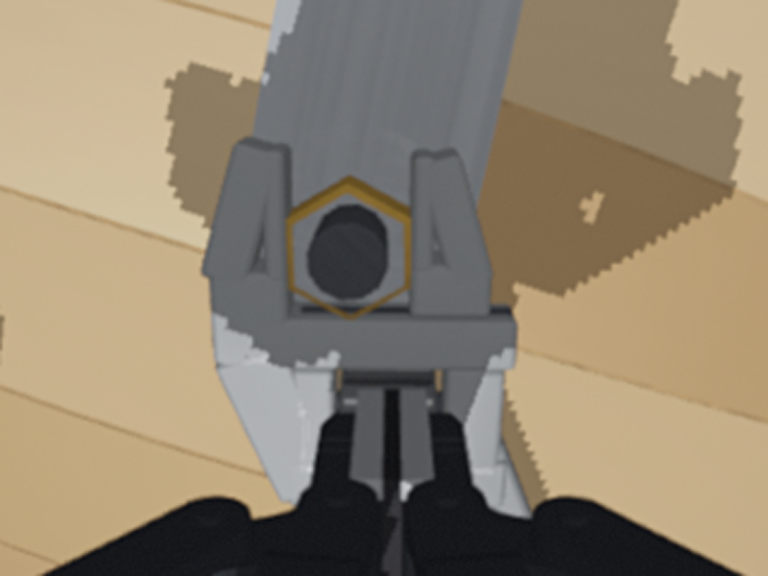

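The jaws now sit against both flats: left face at 288, right face at 411, nut 288–411. I'll finish the stroke, lift off, and go to the grip.

Call:
move_arm:
  increments: [3,0,0,0,0,0,3,0,0,0,0,0,0,0,-30,0,0,0,0,0,-30,0,0,0,-50,22,0,0,0,0]
  hand: 0.5

```text
t: 11.72
tool_pos: [0.5913, -0.0986, 0.0756]
eef_rot: [0.587, 0.81, 0.0, -0.001]
force: [0.5, -1.0, 0.8]
grip_width: 0.501
finger_force: 0.0
```

Call:
move_arm:
  increments: [-49,21,0,0,0,0,0,0,0,0,0,-0.13,0,0,0,0,0,-0.13,0,0,0,0,0,-0.125,0,0,0,0,0,0]

```text
t: 12.35
tool_pos: [0.626, -0.14, 0.0732]
eef_rot: [0.423, 0.906, -0.0, -0.002]
force: [0.8, 0.4, -0.4]
grip_width: 0.503
finger_force: 0.0
```

```bash
cat > grip.py <<'E'
from h import *
o=bot.get_obs();M=R.from_quat(o["eef_rot"]).as_matrix()
for n in("wrist","top","scene"):
    r=imaging.read_camera(n);im=r["image"];F=n=="wrist"
    m,l,b=blobs(im,(105,120,40),(128,255,255),60)
    for i,a,c in b:
        ys,xs=np.where(l==i); p=np.array([onplane(r,u,v,.016,F)[:2] for u,v in zip(xs,ys)])
        q,(w,h),_=cv2.minAreaRect((p*1000).astype(np.float32)); e=np.linalg.eigh(np.cov(p.T))[1][:,1]
        print(n,a,c.round(),p.mean(0).round(4),"rect",np.round(q),round(w),round(h),np.degrees(np.arctan2(e[1],e[0])).round(1))
print(o["tool_pos"].round(4),o["force"].round(1),o["grip_width"],M[:2,:2].round(3),o["joints"].round(2))
E
python3 grip.py
```

```text
wrist 4169 [286. 227.] [ 0.6287 -0.1384] rect [ 631. -141.] 27 76 129.7
scene 362 [364. 260.] [ 0.6312 -0.1432] rect [ 629. -141.] 29 81 125.0
[ 0.626  -0.14    0.0732] [ 0.8  0.4 -0.4] 0.5031020388586848 [[-0.642  0.767]
 [ 0.767  0.642]] [-0.4   0.41  1.67  0.    1.07 -1.09]
```

Call:
move_arm:
  increments: [-4,2,30,0,0,0,0,0,25,0,0,0,0,0,7,0,0,0,0,0,2,0,0,0]

```text
t: 13.0
tool_pos: [0.6313, -0.142, 0.0113]
eef_rot: [0.422, 0.906, 0.0, -0.0]
force: [-0.1, -0.9, 0.4]
grip_width: 0.503
finger_force: 0.0
```

Call:
move_arm:
  increments: [0,0,0,0,0,0,0,0,0,0,0,0,0,0,0,0,0,0]
  hand: 0.37
  newtons: 20

```text
t: 13.38
tool_pos: [0.6317, -0.1422, 0.012]
eef_rot: [0.422, 0.906, 0.0, 0.001]
force: [0.1, -0.5, -0.4]
grip_width: 0.368
finger_force: 0.0
```

Run:
```python
from h import *
r=imaging.read_camera("wrist");o=bot.get_obs();print(o["tool_pos"],o["force"],o["grip_width"])
cv2.imwrite("pics/w7.png",r["image"][:,:,::-1])
```

```text
[ 0.63157868 -0.14215617  0.01182973] [ 1.06113282 -0.10155878 -0.45526301] 0.3705228837042929
```

View pics/w7.png

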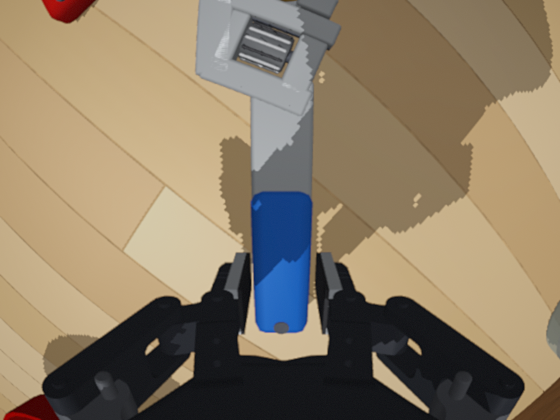

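The caged fingers sit either side of the blue grip (252–312 px) with small clearance. I'll swing clockwise about the nut along an arc of radius 139 mm.

Call:
move_arm:
  increments: [0.7,-14,0,0,0,0.1,0.7,-14,0,0,0,0.1,0.7,-14,0,0,0,0.1,0.7,-14,0,0,0,0.1,0,0,0,0,0,0]

```text
t: 14.05
tool_pos: [0.5823, -0.1691, 0.0117]
eef_rot: [0.594, 0.805, 0.0, 0.0]
force: [0.5, -0.4, 1.0]
grip_width: 0.367
finger_force: 0.0
```

```bash
python3 grip.py
python3 - <<'E'
from h import *
o=bot.get_obs();d=o["tool_pos"][:2]-np.array([.5412,-.0365]);print(np.hypot(*d),np.degrees(np.arctan2(d[1],d[0])),R.from_quat(o["eef_rot"]).inv().apply(o["force"]))
E
```

```text
wrist 7678 [287. 259.] [ 0.5831 -0.1625] rect [ 585. -167.] 28 77 107.7
scene 308 [339. 261.] [ 0.5851 -0.1738] rect [ 585. -173.] 27 67 107.8
[ 0.5823 -0.1691  0.0117] [ 0.5 -0.4  1. ] 0.3674621951669229 [[-0.295  0.956]
 [ 0.956  0.295]] [-0.47  0.43  1.77 -0.    0.94 -0.77]
0.13840908456595147 -72.61980987605682 [ 0.79246202 -0.13133797 -0.24212071]
```

Call:
move_arm:
  increments: [0.7,-14,0,0,0,0.1,0.7,-14,0,0,0,0.1,0.4,-10,0,0,0,0.07,0,0,0,0,0,0]

```text
t: 14.7
tool_pos: [0.5452, -0.1749, 0.0115]
eef_rot: [0.696, 0.718, -0.0, 0.0]
force: [-0.3, 0.3, 1.0]
grip_width: 0.373
finger_force: 0.2
```

Call:
move_arm:
  increments: [0.1,-5,0,0,0,0.036,0.1,-5,0,0,0,0.036,0,0,0,0,0,0]

```text
t: 15.08
tool_pos: [0.535, -0.1748, 0.0115]
eef_rot: [0.722, 0.692, -0.0, 0.0]
force: [1.6, -0.2, 0.9]
grip_width: 0.369
finger_force: 1.0
```

Call:
move_arm:
  increments: [0.1,-4,0,0,0,0.029,0,0,0,0,0,0]

```text
t: 15.32
tool_pos: [0.5309, -0.1746, 0.0115]
eef_rot: [0.732, 0.681, -0.0, 0.0]
force: [2.2, 0.5, 0.4]
grip_width: 0.368
finger_force: 1.2
```

Call:
move_arm:
  increments: [0.1,-4,0,0,0,0.029,0,0,0,0,0,0]

```text
t: 15.58
tool_pos: [0.5268, -0.1742, 0.0114]
eef_rot: [0.742, 0.67, -0.0, 0.0]
force: [2.5, -0.7, 0.7]
grip_width: 0.369
finger_force: 1.2
```

Call:
move_arm:
  increments: [0.1,-3,0,0,0,0.02,0,0,0,0,0,0]

```text
t: 15.82
tool_pos: [0.5239, -0.1738, 0.0114]
eef_rot: [0.749, 0.663, -0.0, 0.0]
force: [2.9, -1.3, 1.0]
grip_width: 0.369
finger_force: 1.3
```

Call:
move_arm:
  increments: [0.1,-3,0,0,0,0.02,0,0,0,0,0,0]

```text
t: 16.08
tool_pos: [0.5208, -0.1734, 0.0113]
eef_rot: [0.755, 0.655, -0.0, 0.0]
force: [1.6, -2.5, 0.9]
grip_width: 0.369
finger_force: 1.4
```

Call:
move_arm:
  increments: [0.1,-3,0,0,0,0.02,0,0,0,0,0,0]

```text
t: 16.32
tool_pos: [0.518, -0.173, 0.0114]
eef_rot: [0.762, 0.648, -0.0, 0.0]
force: [3.4, -3.3, 1.0]
grip_width: 0.37
finger_force: 1.8
```

Call:
move_arm:
  increments: [0.1,-2,0,0,0,0.014,0,0,0,0,0,0]

```text
t: 16.58
tool_pos: [0.5161, -0.1725, 0.0113]
eef_rot: [0.766, 0.642, -0.0, 0.0]
force: [4.1, -3.5, 0.2]
grip_width: 0.375
finger_force: 2.1
```

```bash
python3 grip.py
python3 - <<'E'
from h import *
r=imaging.read_camera("wrist");cv2.imwrite("pics/w8.png",r["image"][:,:,::-1])
E
```

```text
wrist 7692 [287. 260.] [ 0.5198 -0.167 ] rect [ 519. -172.] 77 28 80.1
scene 210 [309. 251.] [ 0.5141 -0.1873] rect [ 516. -184.] 55 28 92.8
[ 0.5161 -0.1725  0.0113] [ 4.1 -3.5  0.2] 0.3749317943045124 [[ 0.174  0.985]
 [ 0.985 -0.174]] [-0.53  0.31  1.93 -0.    0.9  -0.36]
```

View pics/w8.png

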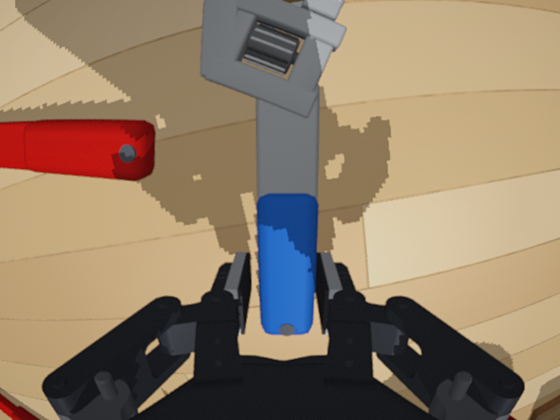

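The handle is now at -99.9°, so it has turned about 0.87 rad. The wrench is still seated and the red look-alike is clear of the fingers. I'll push on gently to feel for the stop.

Call:
move_arm:
  increments: [0,-2,0,0,0,0.014,0,0,0,0,0,0]

```text
t: 17.02
tool_pos: [0.5141, -0.172, 0.0113]
eef_rot: [0.771, 0.637, -0.0, -0.0]
force: [3.3, -3.7, 0.7]
grip_width: 0.37
finger_force: 1.8
```

Call:
move_arm:
  increments: [0,-2,0,0,0,0.014,0,0,0,0,0,0]

```text
t: 17.27
tool_pos: [0.5122, -0.1717, 0.0113]
eef_rot: [0.775, 0.632, 0.0, 0.0]
force: [3.4, -4.0, 0.5]
grip_width: 0.373
finger_force: 2.2
```

Call:
move_arm:
  increments: [0,-2,0,0,0,0.01,0,0,0,0,0,0]

```text
t: 17.52
tool_pos: [0.5104, -0.1714, 0.0113]
eef_rot: [0.778, 0.628, 0.0, 0.0]
force: [5.2, -4.0, -1.0]
grip_width: 0.372
finger_force: 2.7
```

Call:
move_arm:
  increments: [0,-2,0,0,0,0.014,0,0,0,0,0,0]

```text
t: 17.77
tool_pos: [0.5086, -0.1708, 0.0113]
eef_rot: [0.783, 0.622, 0.0, 0.0]
force: [5.0, -2.9, -1.2]
grip_width: 0.369
finger_force: 2.9
```

Call:
move_arm:
  increments: [0,-2,0,0,0,0.014,0,0,0,0,0,0]

```text
t: 18.02
tool_pos: [0.5067, -0.1702, 0.0113]
eef_rot: [0.787, 0.617, 0.001, 0.0]
force: [5.7, -1.7, -1.6]
grip_width: 0.373
finger_force: 3.1
```

```bash
python3 grip.py|grep -v scene
```

```text
wrist 7712 [287. 260.] [ 0.5107 -0.165 ] rect [ 510. -170.] 77 28 76.1
[ 0.5067 -0.1702  0.0113] [ 5.7 -1.7 -1.6] 0.37268583755506257 [[ 0.239  0.971]
 [ 0.971 -0.239]] [-0.54  0.3   1.96  0.    0.89 -0.3 ]
```

Call:
move_arm:
  increments: [0,-3,0,0,0,0,0,0,0,0,0,0]

```text
t: 18.42
tool_pos: [0.5041, -0.1696, 0.0114]
eef_rot: [0.787, 0.617, 0.001, 0.001]
force: [6.4, -1.7, -2.0]
grip_width: 0.371
finger_force: 3.7
```

```bash
python3 grip.py|grep -v scene
```

```text
wrist 7701 [287. 260.] [ 0.5082 -0.1642] rect [ 507. -169.] 78 28 74.9
[ 0.5041 -0.1696  0.0114] [ 6.4 -1.7 -2. ] 0.37117306631131336 [[ 0.239  0.971]
 [ 0.971 -0.239]] [-0.54  0.29  1.96  0.    0.89 -0.3 ]
```

The force is rising softly while the handle still moves, so I'll check the nut and jaws before pushing harder.

Call:
move_arm:
  increments: [0,3,0,0,0,0,0,0,-30,0,0,0,0,0,-60,0,0,0,35,0,0,0,0,0,0,0,0,0,0,0]
  hand: 0.5

```text
t: 19.2
tool_pos: [0.5135, -0.1341, 0.1008]
eef_rot: [0.786, 0.618, -0.001, -0.002]
force: [0.3, 0.9, -0.7]
grip_width: 0.501
finger_force: 0.0
```

```bash
python3 grip.py|grep -v scene
python3 - <<'E'
from h import *
r=imaging.read_camera("wrist");im=r["image"];np.savez("w9.npz",**r)
u,v=map(int,proj(r,[.5412,-.0365,.017],True));print(u,v)
x0,y0=max(u-90,0),max(v-65,0);print(x0,y0)
cv2.imwrite("pics/w9.png",cv2.resize(im[y0:y0+150,x0:x0+190],None,fx=4,fy=4,interpolation=2)[:,:,::-1])
E
```

```text
wrist 2912 [290. 253.] [ 0.5119 -0.1665] rect [ 511. -170.] 76 27 76.9
top 113 [296. 176.] [ 0.506  -0.1838] rect [ 507. -183.] 39 26 84.2
[ 0.5135 -0.1341  0.1008] [ 0.3  0.9 -0.7] 0.5007780822174659 [[ 0.236  0.972]
 [ 0.972 -0.236]] [-0.47  0.13  1.95  0.    1.07 -0.23]
287 70
197 5
```

View pics/w9.png

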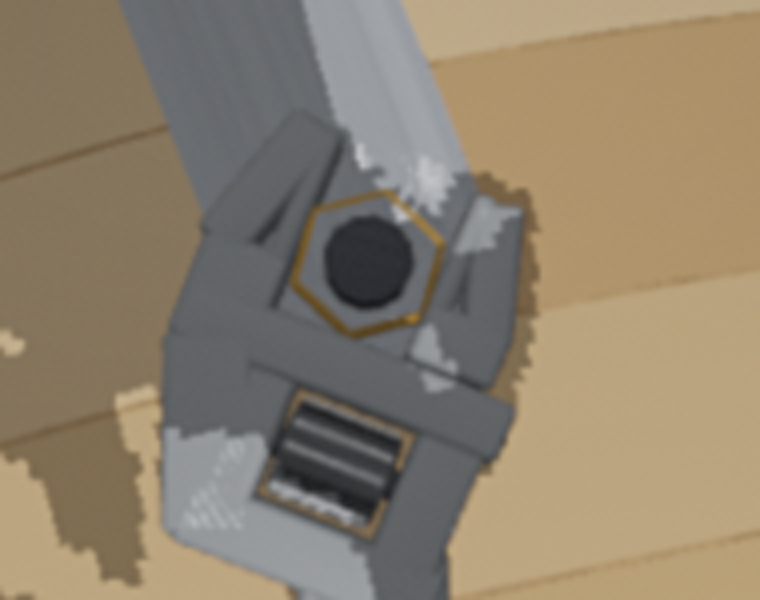

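The nut is lined up with the jaws, but there may be a small gap on the right, movable side. I'll sample a profile across the flats to measure it.

Run:
```python
from h import *
r=np.load("w9.npz");im=r["image"]
c=np.array([197+369/4,5+262/4]); 
# world: nut centre, wrench x direction estimate
nut=onplane(r,*c,.017,True);print(nut)
hand=np.radians(-103.1); xw=hand+np.radians(157.5); X=np.array([np.cos(xw),np.sin(xw)]);Y=np.array([-X[1],X[0]])
mx=np.zeros((161,161),np.float32);my=mx.copy()
for i in range(161):
    for j in range(161):
        p=nut[:2]+X*(80-i)*.00025+Y*(j-80)*.00025   # 0.25mm/px, up=+x, right=+y
        mx[i,j],my[i,j]=proj(r,[*p,.017],True)
w=cv2.remap(im,mx,my,cv2.INTER_LINEAR);g=w.astype(int)
for i in (104,92,80,68,56,30):
    row=g[i-2:i+3].mean(0).astype(int)
    print("x=%.1f"%((80-i)*.25)," ".join(f"{(j-80)*.25:.1f}:{row[j,0]},{row[j,2]-row[j,0]}" for j in list(range(16,44,2))+list(range(116,148,2))))
```

```text
[ 0.54263484 -0.03656182  0.017     ]
x=-6.0 -16.0:98,5 -15.5:98,5 -15.0:102,5 -14.5:109,5 -14.0:117,6 -13.5:121,6 -13.0:114,6 -12.5:101,5 -12.0:92,-3 -11.5:97,-28 -11.0:117,-64 -10.5:135,-83 -10.0:139,-80 -9.5:130,-63 9.0:103,9 9.5:104,6 10.0:106,-4 10.5:110,-31 11.0:112,-57 11.5:104,-56 12.0:85,-31 12.5:67,-4 13.0:68,5 13.5:81,5 14.0:92,4 14.5:98,4 15.0:99,5 15.5:99,4 16.0:98,5 16.5:98,5
x=-3.0 -16.0:96,5 -15.5:95,4 -15.0:95,4 -14.5:95,4 -14.0:96,4 -13.5:97,4 -13.0:96,5 -12.5:93,2 -12.0:91,-10 -11.5:93,-32 -11.0:97,-36 -10.5:100,-18 -10.0:103,0 -9.5:104,7 9.0:104,8 9.5:103,8 10.0:103,5 10.5:107,-12 11.0:111,-43 11.5:109,-63 12.0:95,-51 12.5:78,-22 13.0:69,1 13.5:75,7 14.0:84,6 14.5:90,4 15.0:93,4 15.5:94,5 16.0:93,5 16.5:91,5
x=0.0 -16.0:72,4 -15.5:76,4 -15.0:82,4 -14.5:89,4 -14.0:93,5 -13.5:96,5 -13.0:96,6 -12.5:93,5 -12.0:91,-6 -11.5:92,-30 -11.0:97,-49 -10.5:100,-40 -10.0:102,-14 -9.5:104,3 9.0:100,7 9.5:105,8 10.0:106,8 10.5:107,3 11.0:111,-20 11.5:114,-50 12.0:111,-65 12.5:94,-43 13.0:81,-14 13.5:78,4 14.0:85,6 14.5:90,5 15.0:94,5 15.5:95,5 16.0:93,5 16.5:87,5
x=3.0 -16.0:72,4
[... 313 characters left out ...]
.0:94,4 16.5:86,4
x=6.0 -16.0:87,4 -15.5:82,4 -15.0:84,4 -14.5:89,4 -14.0:94,4 -13.5:96,5 -13.0:97,4 -12.5:93,5 -12.0:89,6 -11.5:91,0 -11.0:97,-18 -10.5:103,-40 -10.0:104,-47 -9.5:104,-29 9.0:104,1 9.5:105,-7 10.0:107,-17 10.5:110,-29 11.0:111,-38 11.5:108,-45 12.0:98,-44 12.5:85,-29 13.0:78,-10 13.5:79,3 14.0:87,5 14.5:92,6 15.0:95,5 15.5:96,4 16.0:92,5 16.5:85,5
x=12.5 -16.0:147,6 -15.5:147,6 -15.0:145,6 -14.5:144,6 -14.0:145,6 -13.5:144,6 -13.0:140,6 -12.5:128,5 -12.0:109,5 -11.5:96,5 -11.0:99,6 -10.5:105,7 -10.0:107,8 -9.5:107,8 9.0:104,7 9.5:104,7 10.0:104,7 10.5:104,7 11.0:99,8 11.5:87,7 12.0:72,5 12.5:63,3 13.0:69,3 13.5:80,3 14.0:89,5 14.5:94,5 15.0:96,4 15.5:95,5 16.0:95,4 16.5:96,4
```

Run:
```python
from h import *
def ana(f,c,z=.017):
    r=np.load(f);im=r["image"];nut=onplane(r,*c,z,True)[:2]
    n=241;ii,jj=np.mgrid[0:n,0:n];P=np.stack([nut[0]+(jj-120)*.0002,nut[1]+(120-ii)*.0002,np.full(ii.shape,z)],-1).reshape(-1,3)
    uv=np.array([proj(r,p,True) for p in P],np.float32).reshape(n,n,2)
    w=cv2.remap(im,uv[...,0],uv[...,1],cv2.INTER_LINEAR)
    m=((w[...,0].astype(int)-w[...,2])>25)&(np.hypot(ii-120,jj-120)<80)
    pts=np.argwhere(m)[:,::-1]*[1,-1]
    h=cv2.convexHull(pts.astype(np.int32)).reshape(-1,2).astype(float)
    e=np.roll(h,-1,0)-h;L=np.hypot(*e.T);a=np.arctan2(e[:,1],e[:,0])
    s=(L**2*np.exp(6j*a)).sum();print(f,m.sum(),"hex flat angle mod60:",np.degrees(np.angle(s))/6,abs(s)/(L**2).sum(), "centre",nut)
    # alternative: support widths
    t=np.radians(np.arange(0,60,.5));wd=[sum(np.ptp(h@[np.cos(x+k*np.pi/3),np.sin(x+k*np.pi/3)]) for k in range(3))/3*.2 for x in t]
    k=int(np.argmin(wd));print("  normal at",np.degrees(t[k]),"width",wd[k])
ana("w1.npz",(199+453/4,116+283/4));ana("w9.npz",(197+369/4,5+262/4))
r=np.load("w9.npz");f=lambda a,b:onplane(r,197+a/4,5+b/4,.004,True)
for a,b in(((125,5),(203,210)),((405,5),(468,178))):
    d=f(*a)-f(*b);print("lug",np.degrees(np.arctan2(d[1],d[0])))
r=np.load("w1.npz");f=lambda a,b:onplane(r,199+a/4,116+b/4,.004,True)
d=f(715,225)-f(560,190);print("lug w1",np.degrees(np.arctan2(d[1],d[0])))
```

```text
w1.npz 4564 hex flat angle mod60: -11.280285153081183 0.9355223754579378 centre [ 0.54163454 -0.0360658 ]
  normal at 19.0 width 25.57113188766514
w9.npz 2995 hex flat angle mod60: 0.870681647352233 0.9372801396444151 centre [ 0.54263484 -0.03656182]
  normal at 31.0 width 24.44892118569111
lug 95.87451308741326
lug 94.70365487776698
lug w1 96.67413332605904
```

Since the first picture the nut has turned about 47.5° (0.83 rad), so it is likely at its stop. The handle is roughly 6° ahead of it, so there is some jaw play. I'll nip up the worm once more, then push again.

Run:
```python
from h import *
r=np.load("w9.npz");f=lambda a,b,z=.017:onplane(r,197+a/4,5+b/4,z,True)
for a,b in(((275,305),(340,140)),((410,355),(475,190)),((262,495),(300,392)),((375,537),(412,435)),((165,330),(245,365))):
    d=f(*b)-f(*a);print(np.degrees(np.arctan2(d[1],d[0])))
w=f(342,455,.019);o=bot.get_obs();M=R.from_quat(o["eef_rot"]).as_matrix();print(w,o["tool_pos"],M.T@(w-o["tool_pos"])*1e3)
```

```text
55.493094872516906
55.554720976597864
55.831979708908555
56.76932803619649
-39.00817517715514
[ 0.5301912  -0.06805543  0.019     ] [ 0.51354315 -0.13624499  0.1001328 ] [70.1469586   0.10826118 81.17202205]
```

Call:
move_arm:
  increments: [35,0,0,0,0,0,34,0,0,0,0,0,0,0,0,0,0,0.18,0,0,0,0,0,0.183,-10,0,40,0,0,0]
  hand: 0
  newtons: 40

```text
t: 20.02
tool_pos: [0.528, -0.0788, 0.0633]
eef_rot: [0.886, 0.464, 0.002, 0.002]
force: [0.9, 0.1, -1.0]
grip_width: 0.002
finger_force: 0.0
```

Call:
move_arm:
  increments: [0,0,34,0,0,0,0,0,0,0,0,0,0,0,0,0,0,0]

```text
t: 20.4
tool_pos: [0.526, -0.0781, 0.0281]
eef_rot: [0.886, 0.465, 0.0, 0.0]
force: [-0.6, 0.5, -0.3]
grip_width: 0.001
finger_force: 0.0
```

Run:
```python
from h import *
o=bot.get_obs();M=R.from_quat(o["eef_rot"]).as_matrix();print(o["tool_pos"],o["force"],M[:2,:2],M.T@(np.array([.5295,-.069,.0155])-o["tool_pos"])*1e3)
```

```text
[ 0.52601613 -0.07805666  0.02811775] [-0.60726081  0.52340307 -0.25235227] [[ 0.56828778  0.8228295 ]
 [ 0.82282985 -0.56828773]] [ 9.4296204  -2.29046914 12.61760927]
```

Call:
move_arm:
  increments: [-1,-2,8,0,0,0,0,0,4,0,0,0,0,0,1,0,0,0,0,0,0,0,0,0]

```text
t: 20.9
tool_pos: [0.5245, -0.0778, 0.0181]
eef_rot: [0.885, 0.465, -0.0, 0.001]
force: [-11.3, 1.2, 24.8]
grip_width: 0.0
finger_force: 13.1
```

Call:
move_arm:
  increments: [4,0,0,0,0,0,4,0,0,0,0,0,4,0,0,0,0,0,4,0,0,0,0,0,4,0,0,0,0,0]

```text
t: 21.52
tool_pos: [0.5354, -0.0634, 0.0182]
eef_rot: [0.885, 0.466, -0.002, 0.002]
force: [-10.6, -7.2, 19.2]
grip_width: 0.002
finger_force: 9.0
```

```bash
cat > hex.py <<'E'
from h import *
import sys
r=imaging.read_camera("wrist");im=r["image"];np.savez(sys.argv[1],**r)
o=bot.get_obs();print(o["tool_pos"].round(4),o["force"].round(1))
z=.017;nut=np.array([.5416,-.0363]);X=np.array([np.cos(t:=np.radians(float(sys.argv[2]))),np.sin(t)]);Y=np.array([-X[1],X[0]])
n=241;P=[[(*(nut+X*(120-i)*.0002+Y*(j-120)*.0002),z) for j in range(n)] for i in range(n)]
uv=np.array([[proj(r,p,True) for p in q] for q in P],np.float32)
w=cv2.remap(im,uv[...,0],uv[...,1],cv2.INTER_LINEAR);cv2.imwrite("rect.png",w[:,:,::-1])
ii,jj=np.mgrid[0:n,0:n];m=((w[...,0].astype(int)-w[...,2])>25)&(np.hypot(ii-120,jj-120)<85)
h=cv2.convexHull((np.argwhere(m)[:,::-1]*[1,-1]).astype(np.int32)).reshape(-1,2).astype(float)
e=np.roll(h,-1,0)-h;L=np.hypot(*e.T);s=(L**2*np.exp(6j*np.arctan2(e[:,1],e[:,0]))).sum()
print("nut flat rel. x axis deg",(np.degrees(np.angle(s))/6+60)%60-30)
g=w.astype(int)
for i in (150,120,90,70,50):
    row=g[i-3:i+4].mean(0).astype(int);print("x=%.0f"%((120-i)*.2)," ".join(f"{(j-120)*.2:.1f}:{row[j,0]},{row[j,2]-row[j,0]}" for j in list(range(48,68,2))+list(range(174,196,2))))
E
python3 hex.py w10.npz 55.6
```

```text
[ 0.5361 -0.0628  0.0179] [-8.5 -4.8 17.7]
nut flat rel. x axis deg -4.695875359522773
x=-6 -14.4:101,5 -14.0:101,4 -13.6:101,5 -13.2:100,5 -12.8:98,5 -12.4:95,3 -12.0:93,-3 -11.6:96,-12 -11.2:105,-21 -10.8:106,-27 10.8:89,-36 11.2:71,-6 11.6:74,4 12.0:83,6 12.4:92,5 12.8:97,5 13.2:99,6 13.6:101,5 14.0:100,5 14.4:100,5 14.8:101,5
x=0 -14.4:99,5 -14.0:100,5 -13.6:101,6 -13.2:100,5 -12.8:99,-1 -12.4:101,-21 -12.0:105,-46 -11.6:109,-57 -11.2:109,-26 -10.8:109,0 10.8:118,-69 11.2:108,-49 11.6:93,-16 12.0:85,4 12.4:90,6 12.8:95,5 13.2:98,5 13.6:100,5 14.0:101,5 14.4:101,5 14.8:100,4
x=6 -14.4:100,5 -14.0:101,4 -13.6:101,6 -13.2:100,6 -12.8:97,5 -12.4:95,-4 -12.0:99,-30 -11.6:111,-67 -11.2:115,-76 -10.8:114,-52 10.8:117,-70 11.2:113,-56 11.6:98,-21 12.0:91,-1 12.4:93,5 12.8:98,5 13.2:100,5 13.6:101,5 14.0:101,5 14.4:101,5 14.8:98,4
x=10 -14.4:101,5 -14.0:102,5 -13.6:102,5 -13.2:100,5 -12.8:95,6 -12.4:89,2 -12.0:86,-11 -11.6:89,-31 -11.2:89,-52 -10.8:91,-61 10.8:62,4 11.2:70,5 11.6:80,4 12.0:89,4 12.4:96,4 12.8:99,4 13.2:101,4 13.6:102,5 14.0:102,5 14.4:100,5 14.8:95,5
x=14 -14.4:102,4 -14.0:102,4 -13.6:102,4 -13.2:99,5 -12.8:95,4 -12.4:91,5 -12.0:96,6 -11.6:108,7 -11.2:112,7 -10.8:110,8 10.8:62,3 11.2:72,4 11.6:82,4 12.0:90,4 12.4:96,5 12.8:100,4 13.2:101,5 13.6:101,5 14.0:101,5 14.4:100,5 14.8:100,5
```

Call:
move_arm:
  increments: [0,0,-8,0,0,0,-20,0,0,0,0,0,0,0,7.5,0,0,0,0,0,0,0,0,0]

```text
t: 22.08
tool_pos: [0.5231, -0.0793, 0.0171]
eef_rot: [0.885, 0.465, -0.002, 0.001]
force: [-12.9, -5.1, 25.5]
grip_width: -0.003
finger_force: 13.8
```

Call:
move_arm:
  increments: [4,0,0,0,0,0,4,0,0,0,0,0,4,0,0,0,0,0,4,0,0,0,0,0,4,0,0,0,0,0]

```text
t: 22.7
tool_pos: [0.5343, -0.0642, 0.0182]
eef_rot: [0.885, 0.466, -0.003, 0.002]
force: [-15.9, -9.5, 30.6]
grip_width: 0.001
finger_force: 15.3
```

Call:
move_arm:
  increments: [0,0,-40,0,0,0,-40,0,-40,0,0,0,-40,0,0,0,0,0,0,0,0,0,0,0]
  hand: 0.5

```text
t: 23.2
tool_pos: [0.4877, -0.1281, 0.0943]
eef_rot: [0.886, 0.463, -0.0, -0.0]
force: [0.6, 0.8, -0.4]
grip_width: 0.499
finger_force: 0.0
```

```bash
python3 hex.py w11.npz 58 | head -2;python3 grip.py
```

```text
[ 0.4881 -0.1272  0.094 ] [ 0.8 -0.   0. ]
nut flat rel. x axis deg -2.879810153315404
wrist 2482 [340. 232.] [ 0.5166 -0.1609] rect [ 513. -170.] 77 27 85.9
top 79 [298. 176.] [ 0.5058 -0.1897] rect [ 507. -186.] 35 23 107.1
scene 370 [312. 245.] [ 0.5126 -0.1701] rect [ 512. -170.] 80 28 79.1
[ 0.4881 -0.1272  0.094 ] [ 0.8 -0.   0. ] 0.5036776214058105 [[ 0.57   0.822]
 [ 0.822 -0.57 ]] [-0.48  0.08  2.02  0.    1.04  0.13]
```

Run:
```python
from h import *
r=np.load("w9.npz")
v=np.array([onplane(r,197+a/4,5+b/4,.017,True)[:2] for a,b in((316,207),(388,192),(445,240),(420,318),(353,335),(293,262))])
c=v.mean(0);d=v-c;print(c,np.hypot(*d.T)*1e3,np.degrees(np.arctan2(d[:,1],d[:,0]))%60)
e=np.roll(v,-1,0)-v;print(np.degrees(np.arctan2(e[:,1],e[:,0]))%60)
r=np.load("w11.npz");im=r["image"];u,q=map(int,proj(r,[.5416,-.0363,.017],True));print(u,q)
```

```text
[ 0.54282078 -0.03596171] [12.82232956 12.22588224 13.32289011 13.48457045 13.68368832 12.94325905] [ 0.93129252  1.10433273  1.12006502 56.06368086  4.62001743 48.80333555]
[58.64782167  5.3668249  59.13368971  1.21347011 54.66653604 54.26152429]
269 65
```

Call:
move_arm:
  increments: [-21,44,0,0,0,0,0,0,0,0,0,-0.18,0,0,0,0,0,-0.18,0,0,20,0,0,-0.03,0,0,0,0,0,0]

```text
t: 24.02
tool_pos: [0.5124, -0.1674, 0.0728]
eef_rot: [0.778, 0.628, -0.001, -0.002]
force: [0.2, 0.8, 0.2]
grip_width: 0.496
finger_force: 0.0
```

```bash
python3 grip.py|grep -v top
```

```text
wrist 4194 [284. 226.] [ 0.5138 -0.1669] rect [ 513. -170.] 76 27 77.5
scene 313 [311. 246.] [ 0.511  -0.1756] rect [ 512. -171.] 78 28 82.1
[ 0.5124 -0.1674  0.0728] [0.2 0.8 0.2] 0.4958696875586231 [[ 0.212  0.977]
 [ 0.977 -0.212]] [-0.53  0.2   1.94  0.    1.02 -0.31]
```

Call:
move_arm:
  increments: [-2,1,30,0,0,0,0,0,25,0,0,0,0,0,6,0,0,0]

```text
t: 24.55
tool_pos: [0.5134, -0.1705, 0.0129]
eef_rot: [0.779, 0.628, -0.0, -0.001]
force: [0.9, -1.1, -0.9]
grip_width: 0.496
finger_force: 0.0
```

Call:
move_arm:
  increments: [0,0,0,0,0,0,0,0,0,0,0,0,0,0,0,0,0,0]
  hand: 0.36
  newtons: 20

```text
t: 24.92
tool_pos: [0.5143, -0.1712, 0.0146]
eef_rot: [0.779, 0.628, 0.0, 0.0]
force: [-1.5, -0.1, 1.8]
grip_width: 0.358
finger_force: 0.9
```

Call:
move_arm:
  increments: [0,-2,0,0,0,0.01,0,0,0,0,0,0]

```text
t: 25.18
tool_pos: [0.5123, -0.1708, 0.0142]
eef_rot: [0.782, 0.624, 0.0, 0.001]
force: [0.2, 1.2, -0.2]
grip_width: 0.358
finger_force: 0.0
```

Call:
move_arm:
  increments: [0,-2,0,0,0,0.01,0,0,0,0,0,0]

```text
t: 25.42
tool_pos: [0.5106, -0.1705, 0.0142]
eef_rot: [0.785, 0.62, 0.0, 0.001]
force: [2.0, -0.1, -0.1]
grip_width: 0.36
finger_force: 0.7
```

Call:
move_arm:
  increments: [0,-2,0,0,0,0.01,0,0,0,0,0,0]

```text
t: 25.68
tool_pos: [0.5088, -0.1701, 0.0142]
eef_rot: [0.788, 0.616, 0.0, 0.001]
force: [3.8, -1.8, 0.3]
grip_width: 0.36
finger_force: 1.9
```

Call:
move_arm:
  increments: [0,-2,0,0,0,0.01,0,0,0,0,0,0]

```text
t: 25.92
tool_pos: [0.5069, -0.1697, 0.0142]
eef_rot: [0.791, 0.612, 0.0, 0.001]
force: [4.5, -1.7, -0.7]
grip_width: 0.362
finger_force: 2.5
```

Call:
move_arm:
  increments: [0,-2,0,0,0,0.01,0,0,0,0,0,0]

```text
t: 26.18
tool_pos: [0.5053, -0.1693, 0.0142]
eef_rot: [0.794, 0.608, 0.001, 0.001]
force: [6.4, -2.3, -1.7]
grip_width: 0.36
finger_force: 3.2
```

Call:
move_arm:
  increments: [0,-2,0,0,0,0.01,0,0,0,0,0,0]

```text
t: 26.42
tool_pos: [0.5029, -0.1689, 0.0143]
eef_rot: [0.797, 0.604, 0.0, 0.001]
force: [3.7, -2.0, 0.9]
grip_width: 0.364
finger_force: 2.1
```

```bash
python3 grip.py|grep -v top
```

```text
wrist 7463 [286. 258.] [ 0.5065 -0.1641] rect [ 505. -169.] 78 28 74.3
scene 200 [304. 247.] [ 0.4986 -0.1852] rect [ 500. -183.] 50 29 88.9
[ 0.5029 -0.1689  0.0143] [ 3.7 -2.   0.9] 0.3638987895522653 [[ 0.271  0.963]
 [ 0.963 -0.271]] [-0.54  0.28  1.97 -0.    0.89 -0.26]
```

Call:
move_arm:
  increments: [0,-2,0,0,0,0.014,0,0,0,0,0,0]

```text
t: 26.82
tool_pos: [0.5012, -0.1684, 0.0143]
eef_rot: [0.801, 0.598, 0.0, 0.001]
force: [4.4, -4.9, 1.1]
grip_width: 0.356
finger_force: 2.7
```

Call:
move_arm:
  increments: [0,-2,0,0,0,0.014,0,0,0,0,0,0]

```text
t: 27.08
tool_pos: [0.4996, -0.1679, 0.0144]
eef_rot: [0.806, 0.593, 0.001, 0.002]
force: [5.8, -4.4, -1.3]
grip_width: 0.364
finger_force: 3.3
```

```bash
python3 grip.py|grep -v top
python3 - <<'E'
from h import *
r=imaging.read_camera("top");np.savez("t12.npz",**r)
r=imaging.read_camera("scene");np.savez("s12.npz",**r);print(proj(r,[.5416,-.0363,.017]))
E
```

```text
wrist 7463 [286. 259.] [ 0.5033 -0.1632] rect [ 502. -168.] 78 28 72.9
scene 195 [303. 246.] [ 0.4949 -0.1845] rect [ 497. -182.] 49 29 87.8
[ 0.4996 -0.1679  0.0144] [ 5.8 -4.4 -1.3] 0.36443248716157717 [[ 0.298  0.955]
 [ 0.955 -0.298]] [-0.54  0.27  1.98 -0.    0.89 -0.24]
(np.float64(350.030625812518), np.float64(208.0967498718951))
```

The handle has gone slightly past the possible nut travel, so there is play in the jaws. I'll take a clean vertical look at the nut against the jaws, numerically.

Call:
move_arm:
  increments: [0,2,0,0,0,0,0,0,-40,0,0,0,0,0,-40,0,0,0,60,0,0,0,0,0,10,0,0,0,0,0]
  hand: 0.5

```text
t: 27.95
tool_pos: [0.5201, -0.098, 0.0931]
eef_rot: [0.804, 0.594, -0.001, -0.002]
force: [-0.9, -0.2, -0.3]
grip_width: 0.502
finger_force: 0.0
```

```bash
cat > ang.py <<'E'
from h import *
import sys
f=sys.argv[1]
if len(sys.argv)>2: r=np.load(f)
else:
    r=imaging.read_camera("wrist");np.savez(f,**r)
im=r["image"];z=.017;n=321;nut=np.array([.5416,-.0363])
for it in range(2):   # recentre on the yellow ring
    a=(np.arange(n)-160)*.00015;P=np.stack([nut[0]+np.tile(a,(n,1)),nut[1]-np.tile(a[:,None],(1,n)),np.full((n,n),z)],-1)
    uv=np.array([[proj(r,p,True) for p in q] for q in P],np.float32);w=cv2.remap(im,uv[...,0],uv[...,1],cv2.INTER_LINEAR)
    m=((w[...,0].astype(int)-w[...,2])>25);ii,jj=np.mgrid[0:n,0:n];m&=np.hypot(ii-160,jj-160)<115
    h=cv2.convexHull(np.argwhere(m)[:,::-1].astype(np.int32));c,_=cv2.minEnclosingCircle(h);nut=nut+[(c[0]-160)*.00015,-(c[1]-160)*.00015]
h=h.reshape(-1,2)*[1,-1.]
t=np.radians(np.arange(0,180,.5));W=np.array([np.ptp(h@[np.cos(x),np.sin(x)]) for x in t])*.15
print(nut,"normals (min widths):",[(t_*.5,W[t_].round(2)) for t_ in range(1,359) if W[t_]<=W[t_-1] and W[t_]<W[t_+1] and W[t_]<26],np.degrees(-np.angle((W*np.exp(6j*t)).sum())/6))
s=(W*np.exp(-6j*t)).sum();print("width min phase mod60:",((180-(-np.degrees(np.angle(s))))/6)%60)
g=cv2.GaussianBlur(cv2.cvtColor(w,cv2.COLOR_RGB2GRAY),(5,5),0)
seg=cv2.createLineSegmentDetector().detect(g)[0].reshape(-1,4)
for x1,y1,x2,y2 in seg:
    L=np.hypot(x2-x1,y2-y1)*.15
    if L>7:
        an=np.degrees(np.arctan2(-(y2-y1),x2-x1))%180;nn=np.array([-np.sin(np.radians(an)),np.cos(np.radians(an))])
        print("seg L%.1f ang %.1f dist %.1f"%(L,an,(np.array([(x1+x2)/2-160,160-(y1+y2)/2])@nn)*.15))
E
python3 ang.py w12.npz; echo; python3 ang.py w1.npz o
```

```text
[ 0.54234868 -0.03611576] normals (min widths): [(32.0, np.float64(24.55)), (91.5, np.float64(23.96)), (151.0, np.float64(24.29))] -0.9451875320754176
width min phase mod60: 29.05481246792458
seg L7.9 ang 179.4 dist 17.3
seg L9.6 ang 72.7 dist -25.5
seg L13.7 ang 143.7 dist 13.8
seg L11.1 ang 91.7 dist 7.9

[ 0.541825 -0.0369  ] normals (min widths): [(77.0, np.float64(25.85)), (79.0, np.float64(25.86)), (139.5, np.float64(24.62))] 11.258788273052733
width min phase mod60: 41.25878827305274
seg L7.2 ang 95.7 dist 8.6
seg L9.5 ang 176.0 dist -16.1
seg L8.4 ang 108.7 dist 13.3
seg L7.9 ang 95.7 dist 19.6
seg L7.4 ang 45.7 dist -8.3
seg L8.7 ang 107.6 dist -15.3
```

The nut's flats stay at about 61.5° across the last four looks, while the wrench went from -103° to -107°. So the nut is hard on its stop, having turned 0.83 rad, and the extra push only cocked the wrench about 8° in the jaws. I'll bring the handle back to about -96.5°, square with the flats, and re-nip the worm.

Call:
move_arm:
  increments: [-60,0,0,0,0,0,-12,0,15,0,0,0,0,0,0,0,0,0]

```text
t: 28.38
tool_pos: [0.4976, -0.1695, 0.0765]
eef_rot: [0.806, 0.592, -0.001, -0.003]
force: [-0.5, -0.2, -0.2]
grip_width: 0.499
finger_force: 0.0
```

```bash
python3 grip.py|grep -v top
```

```text
wrist 4178 [301. 215.] [ 0.5117 -0.1664] rect [ 511. -169.] 76 27 76.6
scene 319 [311. 246.] [ 0.5105 -0.1744] rect [ 511. -170.] 79 29 71.8
[ 0.4976 -0.1695  0.0765] [-0.5 -0.2 -0.2] 0.4990558010597155 [[ 0.3    0.954]
 [ 0.954 -0.3  ]] [-0.54  0.16  1.97  0.    1.02 -0.24]
```

Call:
move_arm:
  increments: [3,13,0,0,0,-0.07,0,0,30,0,0,0,0,0,25,0,0,0,0,0,7,0,0,0]

```text
t: 29.02
tool_pos: [0.5123, -0.1692, 0.0154]
eef_rot: [0.784, 0.621, -0.001, -0.001]
force: [0.9, -0.1, -0.1]
grip_width: 0.5
finger_force: 0.0
```

Call:
move_arm:
  increments: [0,0,0,0,0,0,0,0,0,0,0,0,0,0,0,0,0,0]
  hand: 0.36

```text
t: 29.4
tool_pos: [0.5134, -0.1706, 0.0175]
eef_rot: [0.784, 0.621, 0.0, 0.0]
force: [-0.9, -0.0, 0.6]
grip_width: 0.361
finger_force: 0.8
```

Call:
move_arm:
  increments: [0,4,0,0,0,-0.028,0,4,0,0,0,-0.028,0,0,0,0,0,0]

```text
t: 29.78
tool_pos: [0.5217, -0.1727, 0.0171]
eef_rot: [0.766, 0.642, 0.0, 0.001]
force: [-0.0, -0.1, 0.6]
grip_width: 0.363
finger_force: 0.1
```

Call:
move_arm:
  increments: [0,3,0,0,0,-0.02,0,0,0,0,0,0]

```text
t: 30.02
tool_pos: [0.5243, -0.1731, 0.0169]
eef_rot: [0.76, 0.65, 0.0, 0.0]
force: [-0.5, -0.1, 1.1]
grip_width: 0.361
finger_force: 0.3
```

Call:
move_arm:
  increments: [0,3,0,0,0,-0.02,0,0,0,0,0,0]

```text
t: 30.28
tool_pos: [0.5272, -0.1735, 0.0168]
eef_rot: [0.753, 0.658, 0.0, 0.0]
force: [-0.6, 0.2, -0.3]
grip_width: 0.358
finger_force: 0.2
```

```bash
python3 grip.py|grep -v top
```

```text
wrist 7166 [280. 257.] [ 0.5273 -0.1682] rect [ 527. -173.] 77 27 83.4
scene 249 [313. 252.] [ 0.5231 -0.1855] rect [ 524. -181.] 64 29 94.0
[ 0.5272 -0.1735  0.0168] [-0.6  0.2 -0.3] 0.3575027239205052 [[ 0.135  0.991]
 [ 0.991 -0.135]] [-0.52  0.32  1.9   0.    0.91 -0.39]
```

Call:
move_arm:
  increments: [0,-1,0,0,0,0,0,0,-40,0,0,0,0,0,-36,0,0,0,60,0,0,0,0,0,10,0,0,0,0,0]
  hand: 0.5

```text
t: 31.05
tool_pos: [0.5355, -0.1016, 0.0932]
eef_rot: [0.753, 0.658, 0.0, 0.0]
force: [-0.9, -0.3, -0.0]
grip_width: 0.497
finger_force: 0.0
```

Call:
move_arm:
  increments: [0,0,0,0,0,0]
  hand: 0

```text
t: 31.18
tool_pos: [0.5352, -0.1034, 0.0926]
eef_rot: [0.753, 0.658, -0.0, -0.0]
force: [0.6, -0.2, 0.4]
grip_width: 0.3
finger_force: 0.0
```

```bash
python3 ang.py w13.npz|grep -v phase
python3 - <<'E'
from h import *
r=np.load("w13.npz");im=r["image"];o=bot.get_obs();M=R.from_quat(o["eef_rot"]).as_matrix()
# worm: orange rim of window around dark knurl
pts=[]
for x in np.arange(-.062,-.012,.0005):
  for y in np.arange(-.03,.02,.0005):
    t=np.radians(61);p=np.array([.542,-.0363])+x*np.array([np.cos(t),np.sin(t)])+y*np.array([-np.sin(t),np.cos(t)])
    u,v=proj(r,[*p,.019],True)
    if 0<=u<559 and 0<=v<419:
        c=im[int(round(v)),int(round(u))].astype(int)
        if c[0]<60 or c[0]-c[2]>35: pts.append((*p,x,y))
pts=np.array(pts);md=np.median(pts,0);print(len(pts),md,np.percentile(pts[:,2:],[5,95],axis=0));print(o["tool_pos"],M.T@(np.array([*md[:2],.019])-o["tool_pos"])*1e3)
E
```

```text
[ 0.54220083 -0.03601527] normals (min widths): [(32.0, np.float64(24.53)), (91.0, np.float64(24.53)), (151.5, np.float64(24.41))] -1.9387941432791347
seg L11.8 ang 150.2 dist 14.2
seg L8.8 ang 152.1 dist 14.3
seg L7.8 ang 62.3 dist 12.6
seg L10.5 ang 90.5 dist 21.5
957 [ 0.51111468 -0.08285956 -0.0585      0.0025    ] [[-0.062  -0.0136]
 [-0.027   0.019 ]]
[ 0.53518694 -0.10407024  0.0925147 ] [ 17.78116131 -26.69485046  73.51865513]
```

The wrench is square on the nut again: jaw faces at 62°, nut flats at 61.5°, nut unmoved. Now I'll re-nip the worm.

Call:
move_arm:
  increments: [32,-7,0,0,0,0,0,0,0,0,0,0.185,0,0,0,0,0,0.185,-10,0,40,0,0,0,0,0,26,0,0,0]

```text
t: 31.85
tool_pos: [0.5271, -0.0814, 0.0252]
eef_rot: [0.862, 0.507, -0.001, -0.0]
force: [0.1, -0.1, 0.2]
grip_width: -0.002
finger_force: 0.0
```

Call:
move_arm:
  increments: [0,0,6,0,0,0,0,0,3,0,0,0,0,0,1,0,0,0,0,0,0,0,0,0]

```text
t: 32.35
tool_pos: [0.5271, -0.0806, 0.0182]
eef_rot: [0.861, 0.508, -0.002, -0.001]
force: [-8.9, -1.6, 8.0]
grip_width: 0.001
finger_force: 4.6
```

Call:
move_arm:
  increments: [4,0,0,0,0,0,4,0,0,0,0,0,4,0,0,0,0,0,4,0,0,0,0,0,2,0,0,0,0,0]

```text
t: 32.98
tool_pos: [0.5382, -0.0655, 0.0188]
eef_rot: [0.861, 0.508, 0.001, 0.002]
force: [-1.6, -4.2, 6.4]
grip_width: 0.002
finger_force: 2.9
```

```bash
python3 hex.py w14.npz 61.5; python3 ang.py w14.npz o | grep -v phase
```

```text
[ 0.5384 -0.0653  0.0188] [-1.9 -3.3  5.2]
nut flat rel. x axis deg -0.5583368240149582
x=-6 -14.4:102,5 -14.0:102,6 -13.6:101,5 -13.2:98,6 -12.8:95,1 -12.4:95,-11 -12.0:100,-27 -11.6:105,-37 -11.2:105,-36 -10.8:105,-27 10.8:104,-57 11.2:94,-32 11.6:88,-9 12.0:89,3 12.4:94,5 12.8:99,5 13.2:101,6 13.6:101,5 14.0:101,5 14.4:101,5 14.8:101,5
x=0 -14.4:101,4 -14.0:102,4 -13.6:101,6 -13.2:98,7 -12.8:98,-4 -12.4:102,-30 -12.0:107,-55 -11.6:110,-57 -11.2:110,-31 -10.8:110,-4 10.8:120,-73 11.2:108,-46 11.6:93,-13 12.0:87,5 12.4:92,6 12.8:97,5 13.2:100,5 13.6:101,5 14.0:101,5 14.4:102,5 14.8:101,4
x=6 -14.4:102,4 -14.0:102,4 -13.6:101,6 -13.2:99,6 -12.8:100,-6 -12.4:106,-35 -12.0:113,-62 -11.6:115,-65 -11.2:114,-43 -10.8:111,-14 10.8:117,-68 11.2:106,-43 11.6:91,-9 12.0:88,4 12.4:94,6 12.8:98,6 13.2:101,5 13.6:102,5 14.0:102,5 14.4:102,5 14.8:98,5
x=10 -14.4:102,5 -14.0:102,5 -13.6:102,5 -13.2:99,6 -12.8:94,4 -12.4:88,-8 -12.0:88,-33 -11.6:90,-53 -11.2:90,-60 -10.8:90,-61 10.8:62,3 11.2:70,4 11.6:79,5 12.0:88,5 12.4:95,5 12.8:100,4 13.2:102,5 13.6:102,6 14.0:103,5 14.4:101,5 14.8:97,5
x=14 -14.4:103,4 -14.0:102,5 -13.6:101,5 -13.2:99,4 -12.8:93,5 -12.4:93,6 -12.0:101,7 -11.6:105,7 -11.2:106,7 -10.8:106,7 10.8:62,4 11.2:71,4 11.6:82,4 12.0:90,4 12.4:96,5 12.8:100,5 13.2:102,5 13.6:102,5 14.0:102,5 14.4:102,5 14.8:101,5
[ 0.54344994 -0.03496731] normals (min widths): [(92.0, np.float64(25.58)), (151.0, np.float64(23.96))] -2.1278274998560573
seg L7.2 ang 80.9 dist -24.1
seg L10.2 ang 56.4 dist -7.2
seg L10.1 ang 90.4 dist 20.4
seg L10.5 ang 60.7 dist 10.7
```

Call:
move_arm:
  increments: [0,0,-8,0,0,0,-18,0,0,0,0,0,0,0,9.5,0,0,0,0,0,0,0,0,0]

```text
t: 33.52
tool_pos: [0.5284, -0.0819, 0.0173]
eef_rot: [0.862, 0.508, -0.001, 0.001]
force: [-8.7, -2.8, 20.4]
grip_width: 0.003
finger_force: 10.8
```

Call:
move_arm:
  increments: [4,0,0,0,0,0,4,0,0,0,0,0,4,0,0,0,0,0,4,0,0,0,0,0,2,0,0,0,0,0]

```text
t: 34.15
tool_pos: [0.5366, -0.0679, 0.0184]
eef_rot: [0.861, 0.509, -0.003, 0.002]
force: [-16.5, -12.1, 29.5]
grip_width: -0.0
finger_force: 14.6
```

Call:
move_arm:
  increments: [0,0,-40,0,0,0,-40,0,-40,0,0,0,-40,0,0,0,0,0,0,0,0,0,0,0.0]
  hand: 0.5

```text
t: 34.65
tool_pos: [0.4968, -0.1358, 0.095]
eef_rot: [0.863, 0.506, -0.0, -0.0]
force: [0.8, 0.2, -0.0]
grip_width: 0.498
finger_force: 0.0
```

```bash
python3 grip.py; python3 ang.py w15.npz|grep -v phase
```

```text
wrist 2687 [340. 229.] [ 0.5298 -0.1653] rect [ 528. -173.] 77 27 90.2
scene 377 [317. 249.] [ 0.5269 -0.173 ] rect [ 527. -173.] 81 28 84.5
[ 0.4968 -0.1358  0.095 ] [ 0.8  0.2 -0. ] 0.4975766225060439 [[ 0.488  0.873]
 [ 0.873 -0.488]] [-0.49  0.1   1.99  0.    1.05  0.02]
[ 0.54222484 -0.03635699] normals (min widths): [(32.5, np.float64(24.77)), (91.5, np.float64(25.01)), (151.0, np.float64(24.23))] -1.2470756645392944
seg L7.8 ang 103.0 dist -7.8
seg L8.6 ang 0.4 dist 16.0
seg L10.3 ang 63.4 dist 11.8
seg L10.2 ang 61.2 dist -12.3
seg L11.2 ang 90.4 dist 13.7
```

The jaws measure about 24.1 mm (faces at +11.8 and -12.3 mm) and sit parallel to the flats, so they are snug. Last comes a gentle clockwise check push of about 5 N to confirm the stop.

Call:
move_arm:
  increments: [-18,45,0,0,0,0,0,0,0,0,0,-0.18,0,0,0,0,0,-0.18,0,0,25,0,0,-0.036,0,0,0,0,0,0]

```text
t: 35.48
tool_pos: [0.5271, -0.17, 0.0679]
eef_rot: [0.745, 0.667, -0.001, -0.003]
force: [-0.8, 0.9, -0.1]
grip_width: 0.5
finger_force: 0.0
```

```bash
python3 grip.py|grep -v top
```

```text
wrist 4348 [284. 229.] [ 0.5282 -0.1697] rect [ 528. -173.] 76 27 83.8
scene 338 [316. 249.] [ 0.5257 -0.1763] rect [ 527. -173.] 81 28 88.5
[ 0.5271 -0.17    0.0679] [-0.8  0.9 -0.1] 0.4999420554621559 [[ 0.109  0.994]
 [ 0.994 -0.109]] [-0.52  0.24  1.9   0.    1.01 -0.41]
```

Call:
move_arm:
  increments: [-3,0,30,0,0,0,0,0,23,0,0,0,0,0,0,0,0,0]

```text
t: 36.0
tool_pos: [0.5273, -0.1741, 0.0164]
eef_rot: [0.745, 0.667, -0.0, -0.001]
force: [0.4, 0.2, -0.4]
grip_width: 0.497
finger_force: 0.0
```

Call:
move_arm:
  increments: [0,0,0,0,0,0,0,0,0,0,0,0,0,0,0,0,0,0]
  hand: 0.37

```text
t: 36.38
tool_pos: [0.5288, -0.175, 0.0183]
eef_rot: [0.745, 0.667, 0.0, 0.001]
force: [-0.3, -0.1, -1.3]
grip_width: 0.371
finger_force: 0.0
```

Call:
move_arm:
  increments: [0,-2,0,0,0,0.007,0,0,0,0,0,0]

```text
t: 36.62
tool_pos: [0.5261, -0.1745, 0.0174]
eef_rot: [0.747, 0.664, 0.0, 0.0]
force: [-0.1, 0.4, 0.2]
grip_width: 0.372
finger_force: 0.0
```

Call:
move_arm:
  increments: [0,-1.5,0,0,0,0.007,0,0,0,0,0,0]

```text
t: 36.88
tool_pos: [0.5249, -0.1744, 0.0174]
eef_rot: [0.75, 0.662, 0.0, 0.0]
force: [1.5, -0.4, -0.4]
grip_width: 0.37
finger_force: 0.4
```

Call:
move_arm:
  increments: [0,-1.5,0,0,0,0.007,0,0,0,0,0,0]

```text
t: 37.12
tool_pos: [0.5236, -0.1743, 0.0175]
eef_rot: [0.752, 0.659, 0.0, 0.001]
force: [3.5, -1.2, -1.3]
grip_width: 0.369
finger_force: 1.5
```

```bash
python3 grip.py|grep -v top
```

```text
wrist 7206 [286. 254.] [ 0.5269 -0.1683] rect [ 526. -173.] 78 27 83.0
scene 227 [312. 253.] [ 0.5224 -0.1876] rect [ 524. -183.] 60 29 95.5
[ 0.5236 -0.1743  0.0175] [ 3.5 -1.2 -1.3] 0.3693385213290772 [[ 0.131  0.991]
 [ 0.991 -0.131]] [-0.53  0.32  1.91  0.    0.91 -0.4 ]
```

Call:
move_arm:
  increments: [0,-1.5,0,0,0,0.007,0,0,0,0,0,0]

```text
t: 37.52
tool_pos: [0.5223, -0.1742, 0.0175]
eef_rot: [0.754, 0.657, 0.0, 0.001]
force: [4.8, -1.5, -3.0]
grip_width: 0.369
finger_force: 2.6
```

Call:
move_arm:
  increments: [0,-1,0,0,0,0.007,0,0,0,0,0,0]

```text
t: 37.78
tool_pos: [0.5216, -0.1741, 0.0177]
eef_rot: [0.757, 0.654, 0.001, 0.001]
force: [6.3, -0.6, -2.1]
grip_width: 0.368
finger_force: 3.1
```

```bash
python3 grip.py|grep -v top|grep -v scene
```

```text
wrist 7230 [287. 254.] [ 0.5251 -0.1683] rect [ 525. -173.] 78 27 82.3
[ 0.5216 -0.1741  0.0177] [ 6.3 -0.6 -2.1] 0.3681687759063984 [[ 0.145  0.989]
 [ 0.989 -0.145]] [-0.53  0.31  1.92  0.    0.91 -0.38]
```

The force went from 0 to 6.3 N within about 1.5° of handle motion, so the nut is tight. I'll back off, release, lift, and check once more.

Call:
move_arm:
  increments: [0,2,0,0,0,0,0,0,0,0,0,0]

```text
t: 38.17
tool_pos: [0.523, -0.1741, 0.0175]
eef_rot: [0.757, 0.654, 0.0, 0.0]
force: [4.8, -0.0, -0.9]
grip_width: 0.367
finger_force: 2.1
```

Call:
move_arm:
  increments: [0,0,0,0,0,0,0,0,-40,0,0,0,0,0,-36,0,0,0,60,0,0,0,0,0,8,0,0,0,0,0]
  hand: 0.5

```text
t: 38.8
tool_pos: [0.5314, -0.1043, 0.093]
eef_rot: [0.755, 0.655, -0.001, -0.001]
force: [-0.2, -0.4, 0.0]
grip_width: 0.496
finger_force: 0.0
```

```bash
python3 ang.py w16.npz|grep -v phase; python3 grip.py|grep -v top
```

```text
[ 0.54218781 -0.03618426] normals (min widths): [(31.5, np.float64(24.52)), (91.0, np.float64(24.49)), (150.5, np.float64(24.22))] -1.6032575642708968
seg L11.7 ang 150.4 dist 14.1
seg L15.6 ang 150.8 dist 14.0
wrist 2559 [289. 294.] [ 0.5274 -0.1695] rect [ 527. -173.] 77 26 83.4
scene 371 [317. 248.] [ 0.5262 -0.1728] rect [ 526. -173.] 81 28 84.0
[ 0.5314 -0.1046  0.0927] [ 0.3 -0.4 -0.1] 0.4986405968466084 [[ 0.142  0.99 ]
 [ 0.99  -0.142]] [-0.4   0.17  1.92 -0.    1.05 -0.26]
```

```bash
python3 -c "
from rig import ticket
print(ticket.job_done())"
```

```text
the job is handed in; nothing more can be done
None
```

I handed the job in at about 39 s: the nut is tight against its stop, the wrench lies square and snug on its flats (jaws about 24 mm), and I steered clear of the bowl, scoop and look-alikes; the first swing went a few degrees too far and opened the jaws slightly, so I squared the wrench, rolled the worm tight again and confirmed the stop with a 6 N push.

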